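Strip a small solar mount on the ledge

ROBOT

A 7-joint arm with a two-finger parallel gripper is mounted at the origin on the work surface. World frame = base frame: x ahead of the robot, y to its left, z up, the work surface at z = 0. Lengths are in m, angles in rad, forces in N, time in s.
With the tool pointing down it reaches from about 0.4 to 0.85 m from the base axis. Payload 4.5 kg.
Tool frame: the origin (TCP) lies between the finger pads; the fingertips stand 11 mm ahead of it and the grasp point (between the pads) lies 8 mm behind it (manip.finger_overhang is the z of the fingertips in the tool frame, in m); z points along the fingers, y is the direction in which the jaws open and shut (so a half turn about z gives the same grasp; the last joint's range is limited). The gripper opens to 85 mm and grips with 20 to 120 N. Pads are 22 mm wide; open, the fingers measure 114 mm over their backs; the gripper's body (76 mm by 85 mm) begins 54 mm behind the grasp point. The pads swing forward as they close: fully open they stand 13 mm farther back than shut.
Start: joints at [1.25, 0.689, -0.195, 1.565, 0.157, 0.902, -0.215], TCP at [0.217, -0.586, 0.242] pointing down, gripper open.
Joint ranges: [-3.01, 3.01], [-0.46, 2.08], [-1.47, 1.51], [0.13, 2.56], [-1, 4.14], [0.04, 2.09], [-2.66, 2.66]. Speed limits (rad/s): [2.57, 2.57, 3.14, 3.14, 3.14, 3.14, 3.14].

INTERFACE

Orientations are given as [roll, pitch, yaw] about the fixed x, y, z axes, in that order (R = Rz(yaw) Ry(pitch) Rx(roll)).
In Python, from station import manip, snapshot, camera_params, workorder gives the robot as it stands.
- The arm moves only by the tool step_arm, never from a script. Its argument "targets" is one flat list of numbers, 6 for each row, row after row: the shift along the world's x, y, z in cm, then the turn, a rotation vector about the world's x, y, z in rad. In form: [x, y, z, wx, wy, wz, x, y, z, wx, wy, wz, ...]. A call has 1 to 20 rows; each row is the pose to reach, as a shift and turn from the pose measured when the call began; what a row does not reach only later rows make up. A row lasts 1/10 s, in which the tool goes at most 50 mm and 8.59 degrees, less where a joint would pass 70% of its speed; a pose out of reach is approached as far as the arm can. A call with a gripper value outside its range is refused whole. "hand" is the closure in counts, from 0 (fully open) to 255 (shut), set as the call begins (left out, the last holds). The fingers move at their own pace and stop on an object; "force" is the grip in N (left out, the last holds). Time passes only in rows, so rows that repeat a pose let the fingers close. It gives the time, the measured TCP pose, the force and the opening at its end, in the units of the state.
- manip.get_state(): the state, without advancing time (a new reading comes with each control period).
- snapshot(name): name is "scene" or "side" or "wrist"; returns (picture, depth): 480x640x3 uint8, red, green, blue; 480x640 float32, m along the optical axis (not along the pixel's ray), 0 where there is no reading.
- camera_params(name): a dict with "intrinsics" (3x3 intrinsics, pixels), "R" (3x3) and "t" (3): a world point X has camera coordinates R X + t. Camera axes: x right, y down, z forward; pixel columns grow to the right and rows downward; lengths in m; the calibration is good to about 2 mm. A picture is of the moment at which its call begins: read the wrist's pose just before it. camera_params takes no time and is no camera call; for the wrist camera it gives the pose at the moment of the call.
- workorder.sign_off(): hands the job in, once; it reports no verdict.
The state is a dict: "time": time; "joint_positions": joint angles; "qvel": joint speeds; "tau": joint torques, N m; "position": TCP position; "ee_rot": TCP orientation; "ft_force": force on the tool from outside, world axes, zero at the start; "ft_torque": the same for the moment, N m; "grip_width": finger opening in m.
Only numpy, scipy, OpenCV 4.12 (cv2) and the standard library are available. Lean on these libraries where they do the work, as an engineer would, in place of code of your own. Each camera call takes 0.05 s, during which the arm holds its last target.

TASK

Take down the little solar mount for the night: ease the wooden wedge out from under the panel bit by bit, so that the panel comes down gently flat onto its rails, and leave the wedge lying flat on the ledge in front of the panel, clear of it. Slide every clamp along the front rail and off its open end, and stand them upright and square on the plank shelf in neat side-by-side rows along the middle of the lanes: the two-winged mid clamps in the back lane, the one-winged end clamps in the front lane nearer the robot. Leave the lunch box, cup, pot and fan where they are.

Things in the scene. Friction and masses are not known exactly. Their poses are not given: they have to be found in the camera images.
- mount: Solar mount fixed on the ledge: front and rear rail of slotted aluminium strut channel and a hinged panel. Origin: on the ledge under the front rail's open end; y runs along the front rail away from that end, x away from the robot. The front rail is 670 mm long; clamps sit at y = 50 to 360 mm; from y = 390 mm the panel lies over it; the far end is capped. The rear rail ends by the panel.
- rail_end (a point): Middle of the front rail's open end, at its top, 21 mm above the ledge; axes as mount. Rail 41 mm wide and 21 mm high, hollow, 36 mm wide inside, with a 22 mm slot in the top between two lips 3 mm thick. Clamps slide out here, towards -y; nothing closes this end.
- panel (a joint): Tilt of the solar panel in rad: 0 = lying flat on both rails, about 0.08 as propped on the wedge, at most 0.5. It falls shut by its own weight.
- panel_edge (a point): Lower edge of the panel's front frame, at mid-width. Panel 250 mm deep, 270 mm wide (mount y = 390 to 660 mm), frame 25 mm high, 1.5 kg, hinged along its rear edge, 21 mm above the ledge; its front edge overhangs the front rail by 135 mm towards the robot. x away from the robot, y left.
- wedge_heel (a point): Wooden wedge on the ledge, tip pushed under the panel's front edge, 50 to 60 mm of its thick end sticking out to the robot: 160 mm long, 45 mm wide, 60 mm high at the heel, falling evenly to 5 mm at the tip; 0.13 to 0.21 kg; pinched by some 7 N. This point: 22 mm in from the heel's end face, mid-width, 28 mm up: grip here across the 45 mm. x along it to the tip, z up.
- wedge_tip (a point): Middle of the wedge's thin end, 2.5 mm above its underside, 138 mm from wedge_heel along its x.
- shelf: Low plank shelf fixed on the ledge, 164 mm deep (x), 220 mm wide (y), top 40 mm above the ledge; strips 7 mm high along its front edge, middle (28 mm wide) and back edge leave two lanes 60 mm wide, their centre lines 88 mm apart. Origin on the ledge under its centre; x away from the robot, y along the lanes.
- lane_front (a point): Centre of the front lane (the one nearer the robot), on the plank's top; the lane is 220 mm long. x away from the robot, y along the lane, z up.
- lane_back (a point): Centre of the back lane (the one farther from the robot), on the plank's top; the lane is 220 mm long. x away from the robot, y along the lane, z up.
- mid1_c (a point): Mid clamp: T-shaped, two wings at the top, to both sides along the rail (52 mm over both). Body 20 mm long, 36 mm across, flat side faces, aluminium from 12 to 48 mm above the underside of its channel nut, bolt head on top to 55 mm; 0.11 to 0.18 kg. Point: on its axis 30 mm above that underside; z up, y along the rail, x across (the 36 mm to be gripped). May be absent.
- end1_c (a point): End clamp: hook-shaped, a single wing at the top to its +y (26 mm from its axis); else, and this point, as a mid clamp. Below every clamp is a steel nut 42 mm long (y), 33 mm across, 6 mm thick, on a 10 mm shank, on which it can stand. On the rail the nut is inside and this point 39 mm above the ledge; the foot plate (26 mm long) rides on the rail's top. May be absent.
- mid2_c (a point): Second mid clamp, as mid1. On the rail the nut hangs 3 mm under the lips: the clamp cannot be lifted out until the whole nut is past the open end. Grip 6 mm or more above this point there, so that the fingertips clear the rail, which is wider than the clamp. May be absent.
- end2_c (a point): Second end clamp, as end1. May be absent.
- end3_c (a point): Third end clamp, as end1. May be absent.
- mid3_c (a point): Third mid clamp, as mid1. May be absent.
- lunchbox: Lunch box, 160 x 120 x 64 mm, with four side clips and a fork lying on its lid; leave alone. Origin: centre of the underside.
- cup: Blue plastic cup, 74 mm wide, 95 mm high; leave alone. Origin: centre of the underside.
- pot: Small earthenware pot with a cork stopper, 74 mm wide, 85 mm high; leave alone. Origin: centre of the underside.
- fan: Folded plastic hand fan, 200 x 26 x 16 mm, lying flat; leave alone. Origin: centre of the underside.
Not all that is in view belongs to the job. Leave any orange look-alike of the part that bears mid2_c alone.

How it is judged:
By the outcome, as a careful person would: the job done as asked, in the order asked, and still so for the second after the job is handed in, with the robot touching nothing.
Of mid1, end1, mid2, end2, mid3, end3 only 4 to 6 are there at a start; the rules pass over those that are not, and their reading is None.
At some moment in a run one of mid1, end1, mid2, end2, mid3, end3 may be knocked a few centimetres aside while the robot is not near it.
Once in a run the grip may slacken for a moment while it holds something.
It also fails if it takes over 210 s, if anything falls off the work surface, if the arm or the gripper's body presses on something with over 40 N, if the wrist force passes 120 N, or if a joint passes its speed limit or range.

## Working session

There is one attempt and no reset: what is moved stays moved. The work goes in short steps, Python scripts to look and compute and a tool call to move; the robot and the scene stay as the last step left them, time stands still between calls to the robot, and variables do not carry over. Pictures are saved under pics/ and viewed, and the job is handed in when it is done.

Besides the shell and the picture viewer there is one more tool, called after "Call:" as name(argument=value, ...) on one line, values as JSON. step_arm: Moves the arm, as the interface text tells. Its arguments: {"type":"object","properties":{"targets":{"type":"array","items":{"type":"number"}},"hand":{"type":"number"},"force":{"type":"number"}},"required":["targets"]}

```bash
ls; mkdir -p pics; cat > h.py <<'E'
import numpy as np, cv2
from station import manip, snapshot, camera_params, workorder
def snap(name,fn):
    cp=camera_params(name); im,d=snapshot(name)
    cv2.imwrite('pics/'+fn+'.png',cv2.cvtColor(im,cv2.COLOR_RGB2BGR)); np.savez('pics/'+fn+'.npz',im=im,d=d,K=cp['intrinsics'],R=cp['R'],t=cp['t'])
    return im,d,cp
def load(fn):
    return np.load('pics/'+fn+'.npz')
def cloud(z):
    K=np.array(z['K']);R=np.array(z['R']);t=np.array(z['t']);d=z['d']
    v,u=np.mgrid[0:480,0:640]
    P=np.stack([(u-K[0,2])/K[0,0]*d,(v-K[1,2])/K[1,1]*d,d],-1)
    W=(P-t)@R
    W[d==0]=np.nan
    return W
def proj(z,X):
    p=np.asarray(X)@np.array(z['R']).T+z['t']; q=p@np.array(z['K']).T
    return q[...,:2]/q[...,2:]
E
python3 - <<'E'
from h import *
s=manip.get_state(); print(s)
for n in ['scene','side','wrist']: 
    im,d,cp=snap(n,n+'0'); print(n,-np.array(cp['R']).T@cp['t'])
E
```

```text
pics
{'time': 0.0, 'joint_positions': array([ 1.2497818 ,  0.68999665, -0.1944903 ,  1.56636103,  0.15729708,
        0.90251332, -0.21509953]), 'qvel': array([ 0.00059469, -0.00095248,  0.0002417 , -0.00021529, -0.00148983,
        0.00192039,  0.00045608]), 'tau': array([ 3.39987810e-05, -5.39616859e+01, -1.26647428e+00, -1.58544284e+01,
        9.14622709e-03,  9.41109698e-03, -1.55752637e-07]), 'position': array([ 0.21685254, -0.58548836,  0.241471  ]), 'ee_rot': array([-3.13971052e+00,  1.51356751e-04,  3.54881544e-01]), 'ft_force': array([0.16350058, 0.8543129 , 0.80210978]), 'ft_torque': array([0.02768887, 0.0780893 , 0.02209095]), 'grip_width': 0.0852422842839911}
scene [ 1.47583944 -0.41010009  0.68615219]
side [-0.41706112  0.9970283   1.09425286]
wrist [ 0.29389625 -0.55711617  0.37334253]
```

View pics/scene0.png

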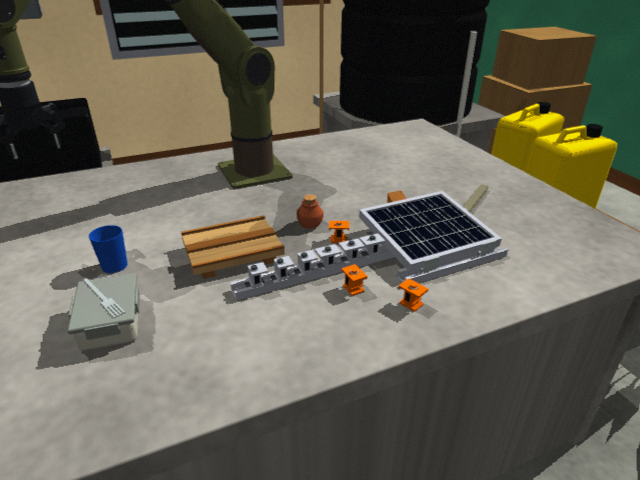

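View pics/side0.png

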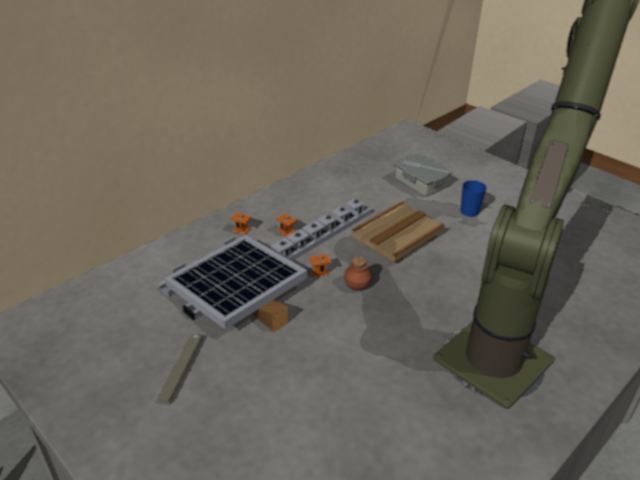

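View pics/wrist0.png

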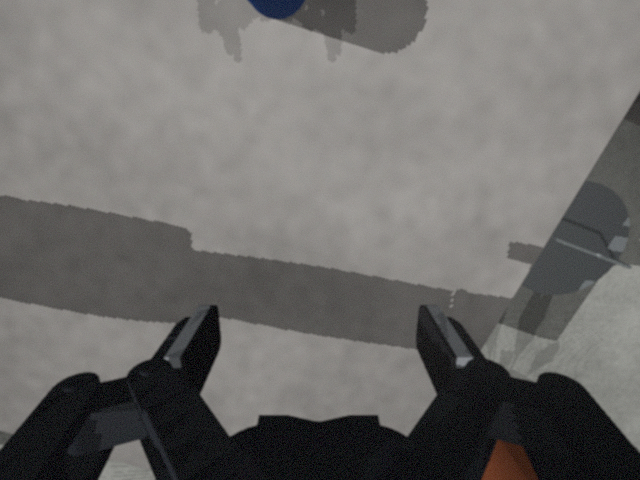

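The scene view shows six grey clamps on the rail (px 257–375, row ~240–270), three orange decoys, the shelf at (235,245), and the panel propped with the wedge block at (397,197). Next, a top-down map from depth.

```bash
cat > ortho.py <<'E'
from h import *
def ortho(fns,x0,x1,y0,y1,res,out,zmax=0.3):
    # image: up = +x, left=+y
    H=int((x1-x0)/res);Wd=int((y1-y0)/res)
    img=np.zeros((H,Wd,3),np.uint8);zb=np.full((H,Wd),-1.)
    for f in fns:
        z=load(f);W=cloud(z).reshape(-1,3);C=z['im'].reshape(-1,3)
        ok=np.isfinite(W[:,0])&(W[:,2]<zmax);W=W[ok];C=C[ok]
        r=((x1-W[:,0])/res).astype(int);c=((y1-W[:,1])/res).astype(int)
        k=(r>=0)&(r<H)&(c>=0)&(c<Wd);r,c,W,C=r[k],c[k],W[k],C[k]
        o=np.argsort(W[:,2]);r,c,W,C=r[o],c[o],W[o],C[o]
        for i in range(len(r)):
            if W[i,2]>zb[r[i],c[i]]: zb[r[i],c[i]]=W[i,2];img[r[i],c[i]]=C[i]
    cv2.imwrite('pics/'+out+'.png',img[:,:,::-1]); return img,zb
E
python3 - <<'E'
from ortho import *
img,zb=ortho(['scene0'],0.2,0.9,-0.7,0.4,0.002,'o_scene')
img,zb=ortho(['side0'],0.2,0.9,-0.7,0.4,0.002,'o_side')
a=cv2.imread('pics/o_scene.png');b=cv2.imread('pics/o_side.png')
cv2.imwrite('pics/o.png',cv2.resize(np.vstack([a,b]),None,fx=1,fy=1)[:, :][:700,:550])
for f in ['scene0','side0']:
    W=cloud(load(f)); z=W[...,2]; k=(abs(z)<.03)&(W[...,0]>.3)&(W[...,0]<.9)&(abs(W[...,1])<.6); h,e=np.histogram(z[k],30); print(f,e[h.argmax()],np.median(z[k]))
E
```

```text
scene0 -0.0008399270860932045 -1.4125581902844531e-05
side0 -0.0014074706729657275 -0.0001428533618070833
```

```bash
python3 -c "
import cv2;im=cv2.imread('pics/o.png');print(im.shape);cv2.imwrite('pics/oo.png',cv2.resize(im,(472,600)))"
```

```text
(698, 550, 3)
```

View pics/o.png

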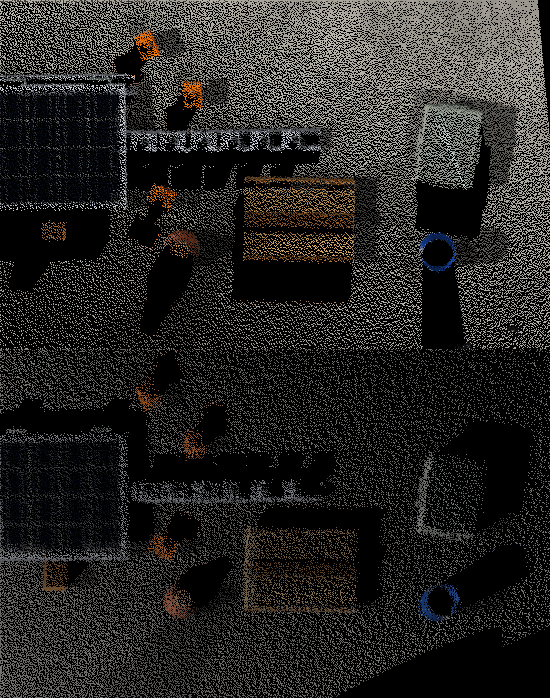

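Call:
step_arm(targets=[4, 8, 4, 0, 0, -0.1, 8, 16, 8, 0, 0, -0.2, 12, 24, 10, 0, 0, -0.3, 18, 32, 12, 0, 0, -0.355, 22, 38, 12, 0, 0, -0.355, 23.3, 43.5, 12, 0, 0, -0.355, 23.3, 43.5, 12, 0, 0, -0.355, 23.3, 43.5, 12, 0, 0, -0.355, 23.3, 43.5, 12, 0, 0, -0.355, 23.3, 43.5, 12, 0, 0, -0.355, 23.3, 43.5, 12, 0, 0, -0.355, 23.3, 43.5, 12, 0, 0, -0.355], hand=0, force=60)

```text
time: 1.35
position: [0.4509, -0.1485, 0.3618]
ee_rot: [-3.14, -0.001, 0.005]
ft_force: [0.2, -0.8, -0.5]
grip_width: 0.085
```

```bash
python3 - <<'E'
from h import *
s=manip.get_state(); print(s['joint_positions'],s['position'],s['ee_rot'])
snap('wrist','w1')
E
```

```text
[ 0.33712135  0.34235591 -0.16260113  1.82377221  0.06298209  0.98042057
 -1.41696436] [ 0.45085202 -0.14846987  0.36177947] [-3.13959304e+00 -5.24109776e-04  5.11151229e-03]
```

View pics/w1.png

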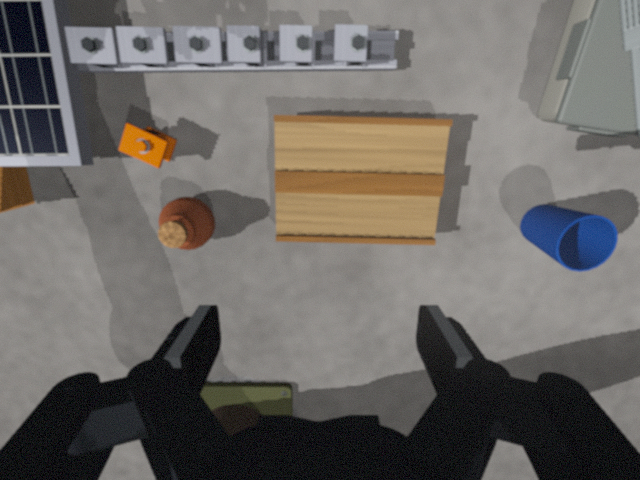

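The wrist view shows the rail with 6 clamps (cols 90–350, row 42), the shelf (275–450, 115–243), the pot and a decoy. I'll enlarge the clamps.

```bash
python3 - <<'E'
from h import *
im=cv2.imread('pics/w1.png')[10:90,50:420]; cv2.imwrite('pics/w1z.png',cv2.resize(im,None,fx=2.1,fy=2.1,interpolation=cv2.INTER_CUBIC))
im=cv2.imread('pics/scene0.png')[215:300,225:395]; cv2.imwrite('pics/s0z.png',cv2.resize(im,None,fx=4.5,fy=4.5,interpolation=cv2.INTER_CUBIC))
from ortho import ortho
img,zb=ortho(['w1'],0.36,0.72,-0.32,0.18,0.001,'o_w1')
cv2.imwrite('pics/o_w1.png',cv2.resize(img[:,:,::-1],None,fx=1.5,fy=1.5))
E
```

```text
(no output)
```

View pics/w1z.png

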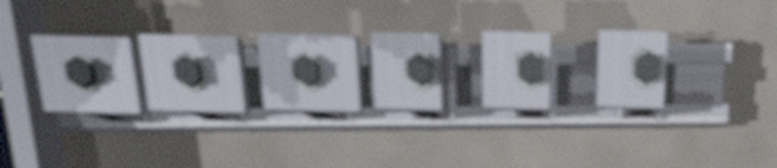

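View pics/s0z.png

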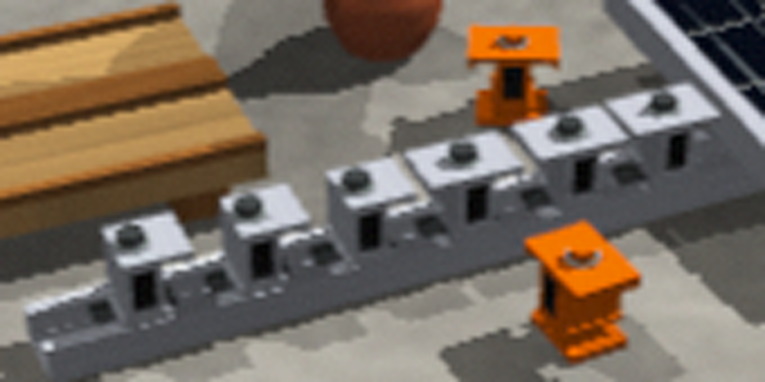

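View pics/o_w1.png

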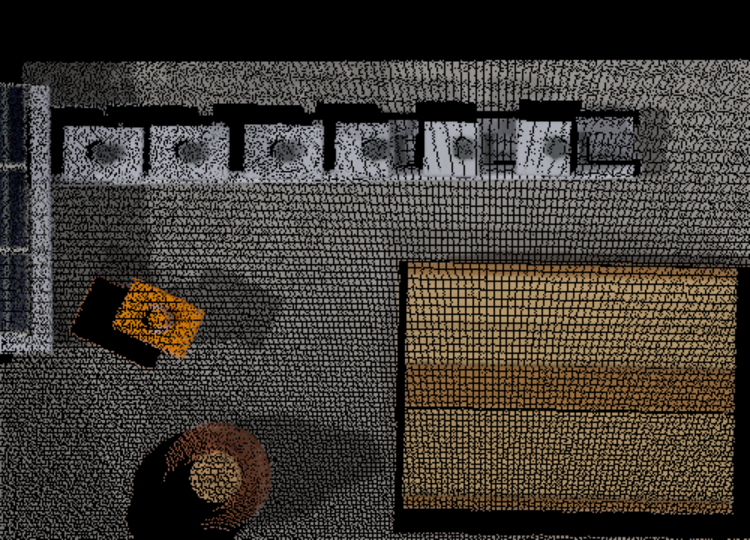

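```bash
cat > meas.py <<'E'
from h import *
def rect(P):
    (c,s,a)=cv2.minAreaRect(P[:,:2].astype(np.float32)*1000); return np.round(c,1),np.round(s,1),round(a,2)
def clamps(f,zl=0.052,zh=0.060,x0=.59,x1=.66,y0=-.33,y1=.14):
    W=cloud(load(f)); im=load(f)['im'].astype(int)
    sat=im.max(-1)-im.min(-1)
    k=(W[...,2]>zl)&(W[...,2]<zh)&(W[...,0]>x0)&(W[...,0]<x1)&(W[...,1]>y0)&(W[...,1]<y1)&(sat<60)
    n,l=cv2.connectedComponents(k.astype(np.uint8))
    for i in range(1,n):
        P=W[l==i]
        if len(P)>60: print(len(P),*rect(P),'z',np.median(P[:,2]).round(4), 'x',np.percentile(P[:,0],[1,99]).round(4),'y',np.percentile(P[:,1],[1,99]).round(4))
if __name__=='__main__':
    W=cloud(load('w1')); clamps('w1')
    x,y,z=W[...,0],W[...,1],W[...,2]
    k=(z>.034)&(z<.052)&(x>.35)&(x<.57)&(y>-.34)&(y<-.06)
    P=W[k]; print('shelf',rect(P),np.percentile(P[:,0],[.5,99.5]),np.percentile(P[:,1],[.5,99.5]))
    k2=k&(z>.0445); 
    h,e=np.histogram(x[k2],np.arange(.36,.56,.004)); print([(round(a,3),b) for a,b in zip(e,h)])
    k=(z>.017)&(z<.025)&(x>.58)&(x<.67)&(y>-.3)&(y<-.2); P=W[k]; print('rail end',rect(P),np.median(P[:,2]),np.percentile(P[:,0],[1,99]),np.percentile(P[:,1],[1,99]))
    k=(z>.017)&(z<.025)&(x>.58)&(x<.67)&(y>-.3)&(y<.14);P=W[k]
    # near edge of rail
    for yy in np.arange(-.24,.12,.04):
        q=P[abs(P[:,1]-yy)<.01]; print(round(yy,2),np.percentile(q[:,0],[1,99]).round(4),len(q))
    print(np.nanmedian(z[(abs(z)<.01)]))
E
python3 meas.py
```

```text
1037 [619.7 -61.6] [36.7 36.5] 88.31 z 0.0575 x [0.6016 0.6373] y [-0.0796 -0.0438]
1027 [ 620.3 -120.7] [35.6 36.5] 88.3 z 0.0574 x [0.6023 0.6383] y [-0.1381 -0.1029]
1025 [ 621.  -182.4] [36.2 36.4] 88.83 z 0.0573 x [0.6031 0.6387] y [-0.2    -0.1643]
1582 [617.2 111.1] [53.8 36.3] 89.01 z 0.0577 x [0.5992 0.6352] y [0.0848 0.1369]
1571 [618.1  53.9] [53.2 36.5] 88.91 z 0.0576 x [0.6    0.6356] y [0.0277 0.0795]
1565 [618.8  -9.2] [52.7 36.6] 88.66 z 0.0575 x [0.6007 0.6367] y [-0.0351  0.0166]
shelf (array([ 460.7, -200.1]), array([220.2, 164.5]), 88.92) [0.37960989 0.5425407 ] [-0.308834   -0.09099126]
[(np.float64(0.36), np.int64(0)), (np.float64(0.364), np.int64(0)), (np.float64(0.368), np.int64(0)), (np.float64(0.372), np.int64(0)), (np.float64(0.376), np.int64(122)), (np.float64(0.38), np.int64(429)), (np.float64(0.384), np.int64(382)), (np.float64(0.388), np.int64(44)), (np.float64(0.392), np.int64(0)), (np.float64(0.396), np.int64(0)), (np.float64(0.4), np.int64(0)), (np.float64(0.404), np.int64(0)), (np.float64(0.408), np.int64(0)), (np.float64(0.412), np.int64(0)), (np.f
[... 916 characters left out ...]
4(0)), (np.float64(0.524), np.int64(0)), (np.float64(0.528), np.int64(0)), (np.float64(0.532), np.int64(194)), (np.float64(0.536), np.int64(560)), (np.float64(0.54), np.int64(449)), (np.float64(0.544), np.int64(25)), (np.float64(0.548), np.int64(0)), (np.float64(0.552), np.int64(0)), (np.float64(0.556), np.int64(0))]
rail end (array([ 621.1, -221.6]), array([40.9, 42.3]), 0.76) 0.021136953137120815 [0.60070448 0.64117638] [-0.24188349 -0.20256266]
-0.24 [0.601  0.6412] 180
-0.2 [0.6005 0.6412] 118
-0.16 [0.6003 0.6409] 266
-0.12 [0.5995 0.607 ] 78
-0.08 [0.5991 0.6395] 224
-0.04 [0.5987 0.6393] 167
0.0 [0.5981 0.6035] 62
0.04 [0.5975 0.638 ] 185
0.08 [0.597  0.6051] 109
0.0003451643429779709
```

```bash
python3 - <<'E'
from h import *
W=cloud(load('w1'));x,y,z=W[...,0],W[...,1],W[...,2]
for lo,hi in [(.37,.40),(.43,.49),(.52,.56)]:
    k=(z>.0445)&(z<.05)&(x>lo)&(x<hi)&(y>-.30)&(y<-.1)
    P=W[k]; p=np.polyfit(P[:,1],P[:,0],1); print(p, np.polyval(p,-.2))
for lo,hi in [(.395,.44),(.485,.525)]:
    k=(z>.036)&(z<.044)&(x>lo)&(x<hi)&(y>-.34)&(y<-.06); P=W[k]
    print(np.median(P[:,2]),np.percentile(P[:,1],[.2,99.8]))
# bolt heads
k=(z>.0605)&(z<.07)&(x>.6)&(x<.64)&(y<.14)&(y>-.3)
n,l,s,c=cv2.connectedComponentsWithStats(k.astype(np.uint8))
for i in range(1,n):
    if s[i,4]>5: print(s[i,4],W[l==i].mean(0).round(4))
E
```

```text
[0.01972303 0.38735979] 0.38341518112336426
[0.01943535 0.46526485] 0.46137777861090556
[0.01979979 0.54299768] 0.539037719329322
0.040264121084249684 [-0.30868636 -0.08940031]
0.04023966615383827 [-0.31014375 -0.09124353]
151 [ 0.6187 -0.0094  0.0644]
148 [ 0.6193 -0.0698  0.0642]
144 [ 0.6201 -0.1285  0.0641]
143 [ 0.6208 -0.19    0.0641]
173 [0.6172 0.1104 0.0641]
163 [0.6179 0.0532 0.0641]
```

Call:
step_arm(targets=[1, 3, 0, 0, 0, 0.15, 2, 6, 0, 0, 0, 0.3, 3, 9, 0, 0, 0, 0.45, 3, 12, 0, 0, 0, 0.6, 3, 15, 0, 0, 0, 0.75, 3, 18, 0, 0, 0, 0.9, 2, 21, 0, 0, 0, 1.05, 1, 24, 0, 0, 0, 1.2, 0, 27, 0, 0, 0, 1.35, -1, 30, -1, 0, 0, 1.5, -2, 33, -2, 0, 0, 1.65, -3, 36, -3, 0, 0, 1.8, -5, 38, -4, 0, 0, 1.95, -7, 41, -5, 0, 0, 2.1, -8, 43, -6, 0, 0, 2.25, -8, 43, -6, 0, 0, 2.4, -8, 43, -6, 0, 0, 2.55, -8, 43, -6, 0, 0, 2.7, -8, 43, -6, 0, 0, 2.85, -8, 43, -6, 0, 0, 3])

```text
time: 3.4
position: [0.3712, 0.2763, 0.3006]
ee_rot: [-3.138, 0.001, 3.001]
ft_force: [0.1, 0.2, 0.2]
grip_width: 0.0855
```

```bash
python3 - <<'E'
from h import *
s=manip.get_state(); print(s['joint_positions'],s['position'],s['ee_rot'])
snap('wrist','w2')
E
```

```text
[-0.09917866  0.54602316 -1.0067426   1.93115595  0.56048217  0.9785707
  0.05943076] [0.37117046 0.27628042 0.30061624] [-3.13799116e+00  1.16137923e-03  3.00136356e+00]
```

View pics/w2.png

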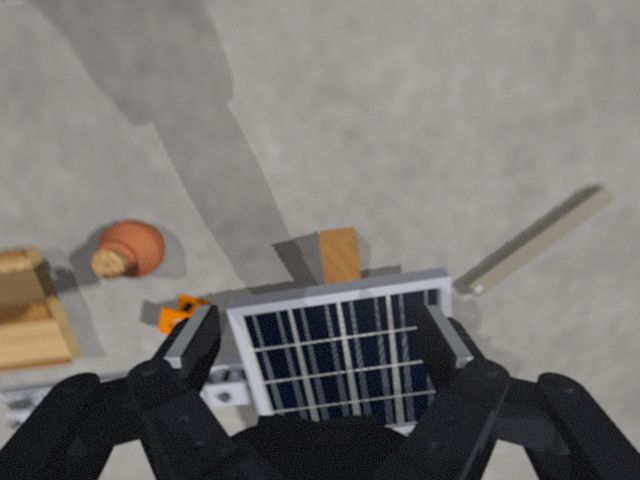

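Wedge heel at px (340,230)–(345,278), panel front edge at rows 275–300, fan clear to the right. Measuring them.

```bash
python3 - <<'E'
from h import *
from meas import rect
z=load('w2');W=cloud(z);im=z['im'];hsv=cv2.cvtColor(im,cv2.COLOR_RGB2HSV)
x,y,zz=W[...,0],W[...,1],W[...,2]
u=np.arange(640)[None,:]+0*x; v=np.arange(480)[:,None]+0*x
k=(u>310)&(u<370)&(v>215)&(v<290)&(hsv[...,1]>110)&(zz>.03)
P=W[k];print(len(P),rect(P),'x',np.percentile(P[:,0],[1,99]),'y',np.percentile(P[:,1],[1,99]),'z',np.percentile(P[:,2],[1,99]))
for xx in np.arange(.40,.50,.008):
    q=P[abs(P[:,0]-xx)<.004]
    if len(q)>5: print(round(xx,3),len(q),np.percentile(q[:,1],[3,50,97]).round(4),q[:,2].mean().round(4))
# panel: front frame edge
k=(u>235)&(u<450)&(v>265)&(v<330)&(hsv[...,1]<60)&(zz>.04)&(x<.52)
P=W[k]
for yy in np.arange(.14,.44,.02):
    q=P[abs(P[:,1]-yy)<.006]
    if len(q)>3: print('panel',round(yy,2),np.percentile(q[:,0],[1]).round(4),np.percentile(q[:,2],[5,50,95]).round(4))
# fan
k=(u>460)&(zz>.008)&(zz<.03)&(v<300);print('fan',rect(W[k]))
E
```

```text
1642 (array([451.3, 292.3]), array([43.5, 58.2]), 89.42) x [0.42246942 0.47852603] y [0.27112394 0.31355047] z [0.03209279 0.06055343]
0.424 432 [0.2722 0.292  0.313 ] 0.05
0.432 208 [0.2719 0.2926 0.3126] 0.0572
0.44 201 [0.2722 0.2919 0.3127] 0.0544
0.448 194 [0.2721 0.2929 0.3124] 0.0519
0.456 184 [0.2717 0.2923 0.3123] 0.0491
0.464 184 [0.2721 0.2918 0.3124] 0.0463
0.472 174 [0.2719 0.2926 0.3121] 0.0436
0.48 65 [0.2723 0.2914 0.3117] 0.0415
panel 0.16 [0.4827] [0.0444 0.0605 0.0652]
panel 0.18 [0.4825] [0.0446 0.0605 0.0649]
panel 0.2 [0.4824] [0.0436 0.0608 0.0652]
panel 0.22 [0.4821] [0.0445 0.06   0.0651]
panel 0.24 [0.4818] [0.0445 0.0605 0.0653]
panel 0.26 [0.4815] [0.0425 0.0609 0.0655]
panel 0.28 [0.4811] [0.0435 0.0601 0.0653]
panel 0.3 [0.4808] [0.0441 0.0603 0.0654]
panel 0.32 [0.3666] [0.0509 0.3099 0.3227]
panel 0.34 [0.4806] [0.044  0.0603 0.0654]
panel 0.36 [0.4803] [0.0441 0.0605 0.0654]
panel 0.38 [0.4801] [0.0438 0.0606 0.0655]
panel 0.4 [0.48] [0.0449 0.0606 0.0656]
panel 0.42 [0.4801] [0.047  0.0633 0.0652]
fan (array([478.7, 545.2]), array([ 28. , 202.2]), 33.57)
```

Call:
step_arm(targets=[3, 1, -4, 0, 0, 0.1, 6, 1.6, -8, 0, 0, 0.14, 7.4, 1.6, -12, 0, 0, 0.14, 7.4, 1.6, -16, 0, 0, 0.14, 7.4, 1.6, -18, 0, 0, 0.14, 7.4, 1.6, -18, 0, 0, 0.14, 7.4, 1.6, -18, 0, 0, 0.14])

```text
time: 4.15
position: [0.4459, 0.291, 0.1205]
ee_rot: [-3.137, 0.001, -3.14]
ft_force: [0.2, -0.1, 0.0]
grip_width: 0.0857
```

```bash
cat > st.py <<'E'
from h import *
s=manip.get_state()
for k in ['time','position','ee_rot','joint_positions','ft_force','ft_torque','grip_width']: print(k,np.round(s[k],4))
E
python3 st.py
```

```text
time 4.15
position [0.4459 0.291  0.1205]
ee_rot [-3.1369e+00  6.0000e-04 -3.1398e+00]
joint_positions [-0.2082  0.8752 -0.8002  1.929   0.9287  0.7637  0.0111]
ft_force [ 0.2281 -0.1117  0.0183]
ft_torque [ 0.0493 -0.002   0.026 ]
grip_width 0.0857
```

Call:
step_arm(targets=[0, 0.1, -3, 0, 0, 0, 0, 0.1, -6, 0, 0, 0, 0, 0.1, -8, 0, 0, 0, 0, 0.1, -9, 0, 0, 0, 0, 0.1, -10, 0, 0, 0, 0, 0.1, -10, 0, 0, 0, 0, 0.1, -10, 0, 0, 0])

```text
time: 4.85
position: [0.4464, 0.2925, 0.0214]
ee_rot: [-3.138, 0.002, -3.14]
ft_force: [-0.1, -0.2, -0.0]
grip_width: 0.0855
```

Call:
step_arm(targets=[0, 0, 0, 0, 0, 0, 0, 0, 0, 0, 0, 0, 0, 0, 0, 0, 0, 0, 0, 0, 0, 0, 0, 0, 0, 0, 0, 0, 0, 0, 0, 0, 0, 0, 0, 0, 0, 0, 0, 0, 0, 0, 0, 0, 0, 0, 0, 0], hand=255, force=45)

```text
time: 5.65
position: [0.4467, 0.2916, 0.022]
ee_rot: [-3.136, 0.002, -3.141]
ft_force: [-0.7, -2.8, 6.2]
grip_width: 0.0445
```

Call:
step_arm(targets=[-0.2, 0, 0, 0, 0, 0, -0.4, 0, 0, 0, 0, 0, -0.6, 0, 0, 0, 0, 0, -0.8, 0, 0, 0, 0, 0, -1.0, 0, 0, 0, 0, 0, -1.2, 0, 0, 0, 0, 0, -1.4, 0, 0, 0, 0, 0, -1.6, 0, 0, 0, 0, 0, -1.8, 0, 0, 0, 0, 0, -2.0, 0, 0, 0, 0, 0, -2.2, 0, 0, 0, 0, 0, -2.4, 0, 0, 0, 0, 0, -2.6, 0, 0, 0, 0, 0, -2.8, 0, 0, 0, 0, 0, -3.0, 0, 0, 0, 0, 0, -3.0, 0, 0, 0, 0, 0])

```text
time: 7.25
position: [0.4161, 0.2916, 0.0221]
ee_rot: [-3.136, 0.002, -3.141]
ft_force: [2.6, 0.7, 0.2]
grip_width: 0.0445
```

```bash
python3 - <<'E'
from h import *
snap('wrist','w3'); z=load('w3');W=cloud(z);hsv=cv2.cvtColor(z['im'],cv2.COLOR_RGB2HSV)
print((W[...,2][(W[...,0]>.484)&(W[...,0]<.494)&(W[...,1]>.15)&(W[...,1]<.42)].shape))
q=W[(W[...,0]>.484)&(W[...,0]<.494)&(W[...,1]>.15)&(W[...,1]<.42)]
print(np.percentile(q[:,2],[50,90,98]))
E
python3 st.py
```

```text
(474,)
[0.00027043 0.00085985 0.00130307]
time 7.3
position [0.416  0.2916 0.022 ]
ee_rot [-3.1363e+00  1.7000e-03 -3.1407e+00]
joint_positions [-0.3361  0.9997 -0.6246  2.0325  1.2203  0.5569 -0.3013]
ft_force [ 1.7186  0.0986 -0.7017]
ft_torque [ 5.000e-04 -5.466e-01 -6.070e-02]
grip_width 0.0446
```

View pics/w3.png

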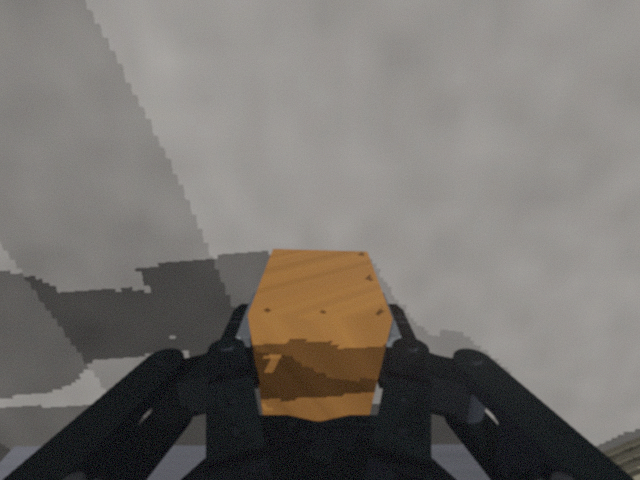

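Call:
step_arm(targets=[-0.2, 0, 0, 0, 0, 0, -0.4, 0, 0, 0, 0, 0, -0.6, 0, 0, 0, 0, 0, -0.8, 0, 0, 0, 0, 0, -1.0, 0, 0, 0, 0, 0, -1.2, 0, 0, 0, 0, 0, -1.4, 0, 0, 0, 0, 0, -1.6, 0, 0, 0, 0, 0, -1.8, 0, 0, 0, 0, 0, -2.0, 0, 0, 0, 0, 0, -2.2, 0, 0, 0, 0, 0, -2.4, 0, 0, 0, 0, 0, -2.6, 0, 0, 0, 0, 0, -2.8, 0, 0, 0, 0, 0, -3.0, 0, 0, 0, 0, 0, -3.2, 0, 0, 0, 0, 0, -3.4, 0, 0, 0, 0, 0, -3.6, 0, 0, 0, 0, 0, -3.8, 0, 0, 0, 0, 0, -4.0, 0, 0, 0, 0, 0])

```text
time: 9.3
position: [0.3758, 0.2916, 0.022]
ee_rot: [-3.136, 0.002, -3.141]
ft_force: [0.4, 0.4, -0.2]
grip_width: 0.0446
```

```bash
cat > pan.py <<'E'
from h import *
import sys
f=sys.argv[1]; snap('side',f); W=cloud(load(f))
x,y,z=W[...,0],W[...,1],W[...,2]
for a in (.487,.55,.6,.65,.7):
    q=z[(x>a)&(x<a+.01)&(y>.17)&(y<.40)]; print(a,len(q),np.nanpercentile(q,[50]).round(4))
E
python3 pan.py s1; python3 st.py
```

```text
0.487 233 [0.0415]
0.55 219 [0.0426]
0.6 228 [0.0422]
0.65 205 [0.0422]
0.7 206 [0.0427]
time 9.35
position [0.3754 0.2916 0.022 ]
ee_rot [-3.1363e+00  1.1000e-03 -3.1403e+00]
joint_positions [-0.4034  0.9814 -0.5936  2.1288  1.3419  0.5025 -0.5027]
ft_force [-0.1452 -0.1329 -1.0468]
ft_torque [ 0.0295 -0.1024 -0.0092]
grip_width 0.0451
```

View pics/s1.png

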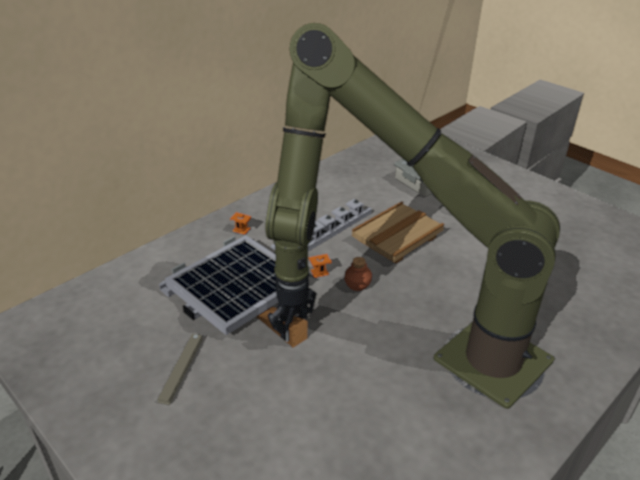

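Call:
step_arm(targets=[-0.5, 0, 0, 0, 0, 0, -1.0, 0, 0, 0, 0, 0, -1.5, 0, 0, 0, 0, 0, -2.0, 0, 0, 0, 0, 0, -2.5, 0, 0, 0, 0, 0, -3.0, 0, 0, 0, 0, 0, -3.5, 0, 0, 0, 0, 0, -4.0, 0, 0, 0, 0, 0, -4.5, 0, 0, 0, 0, 0, -5, 0, 0, 0, 0, 0, -5.5, 0, 0, 0, 0, 0, -6, 0, 0, 0, 0, 0, -6, 0, 0, 0, 0, 0, -6, 0, 0, 0, 0, 0])

```text
time: 10.75
position: [0.3149, 0.2917, 0.0221]
ee_rot: [-3.136, 0.0, -3.14]
ft_force: [-1.2, 0.3, -0.3]
grip_width: 0.0448
```

```bash
python3 st.py
```

```text
time 10.75
position [0.3149 0.2917 0.0221]
ee_rot [-3.1363e+00  4.0000e-04 -3.1396e+00]
joint_positions [-0.4876  0.9805 -0.611   2.2619  1.5731  0.5006 -0.862 ]
ft_force [-1.1588  0.2669 -0.3167]
ft_torque [-0.0154  0.0646  0.0143]
grip_width 0.0448
```

Call:
step_arm(targets=[0, 0, 0, 0, 0, 0, 0, 0, 0, 0, 0, 0, 0, 0, 0, 0, 0, 0, 0, 0, 0, 0, 0, 0, 0, 0, 0, 0, 0, 0, 0, 0, 0, 0, 0, 0, 0, 0, 3, 0, 0, 0, 0, 0, 7, 0, 0, 0, 1, 0, 12, 0, 0, 0, 4, -1, 16, 0, 0, -0.1, 8, -3, 20, 0, 0, -0.25, 12, -6, 22, 0, 0, -0.4, 15, -10, 22, 0, 0, -0.55, 18, -14, 22, 0, 0, -0.7, 20, -18, 22, 0, 0, -0.85, 23, -22, 22, 0, 0, -1.0, 24, -26, 22, 0, 0, -1.15, 24, -30, 22, 0, 0, -1.3, 24, -34, 22, 0, 0, -1.45], hand=0)

```text
time: 12.65
position: [0.5547, -0.0506, 0.2417]
ee_rot: [-3.136, 0.001, 1.686]
ft_force: [0.6, 0.1, 0.3]
grip_width: 0.0855
```

```bash
python3 st.py; python3 pan.py s2; python3 - <<'E'
from h import *
snap('wrist','w4')
z=load('s2');W=cloud(z);hsv=cv2.cvtColor(z['im'],cv2.COLOR_RGB2HSV)
x,y,zz=W[...,0],W[...,1],W[...,2]
k=(hsv[...,1]>110)&(y>.2)&(y<.4)&(x>.25)&(x<.5)&(zz>.002)
from meas import rect
print(rect(W[k]),np.percentile(W[k],[1,99],axis=0))
E
```

```text
time 12.65
position [ 0.5547 -0.0506  0.2417]
ee_rot [-3.1358e+00  6.0000e-04  1.6865e+00]
joint_positions [ 0.3318  0.6435 -0.5458  1.7579  0.4221  0.8654 -0.29  ]
ft_force [0.6368 0.1498 0.2768]
ft_torque [ 0.0251 -0.0025 -0.023 ]
grip_width 0.0855
0.487 370 [0.0029]
0.55 242 [0.0424]
0.6 225 [0.0423]
0.65 185 [0.0421]
0.7 192 [0.0427]
(array([391.9, 290.2]), array([ 84.4, 214.9]), 89.26) [[0.28625756 0.26682487 0.00378747]
 [0.44364537 0.31380862 0.06062092]]
```

View pics/s2.png

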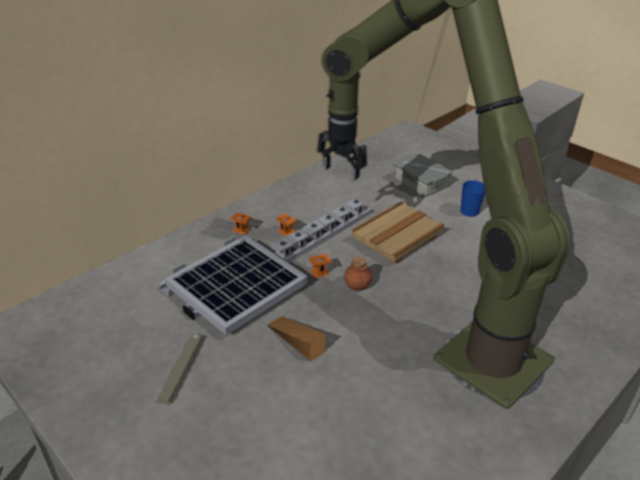

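View pics/w4.png

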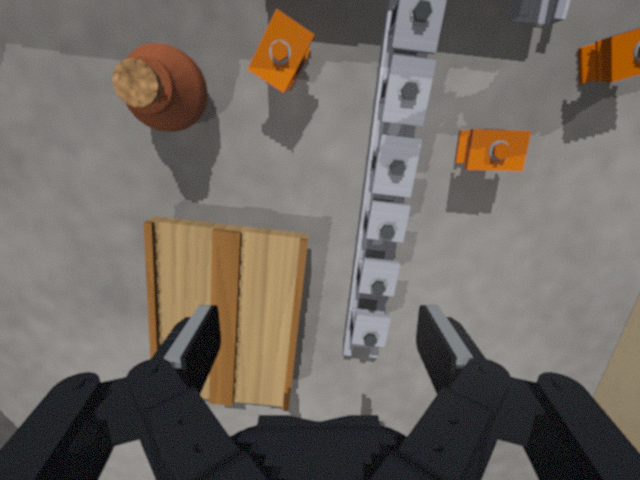

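Call:
step_arm(targets=[2, -4, -3, 0, -0.005, -0.1, 4, -8, -6, 0, -0.005, -0.103, 6, -11, -9, 0, -0.005, -0.103, 6.6, -13.9, -12, 0, -0.005, -0.103, 6.6, -13.9, -14, 0, -0.005, -0.103, 6.6, -13.9, -14, 0, -0.005, -0.103, 6.6, -13.9, -14, 0, -0.005, -0.103])

```text
time: 13.45
position: [0.62, -0.1939, 0.1014]
ee_rot: [-3.138, 0.005, 1.579]
ft_force: [0.5, 0.4, 1.2]
grip_width: 0.0856
```

```bash
python3 st.py; python3 - <<'E'
from h import *
snap('wrist','w5')
from meas import clamps
clamps('w5')
E
```

```text
time 13.45
position [ 0.62   -0.1939  0.1014]
ee_rot [-3.1379  0.0047  1.5791]
joint_positions [ 0.4588  0.927  -0.4374  1.5817  0.5253  0.7555 -0.2068]
ft_force [0.4786 0.403  1.1567]
ft_torque [ 0.017  -0.0271 -0.0326]
grip_width 0.0856
3136 [620.1 -69.7] [20.2 36.2] 89.55 z 0.0574 x [0.6023 0.6379] y [-0.0796 -0.0603]
4862 [ 621.  -120.3] [36.1 36.1] 88.94 z 0.0573 x [0.6033 0.6387] y [-0.1379 -0.1026]
3619 [ 621.8 -182.2] [36.9 36.1] 88.94 z 0.0572 x [0.604  0.6395] y [-0.1996 -0.164 ]
```

View pics/w5.png

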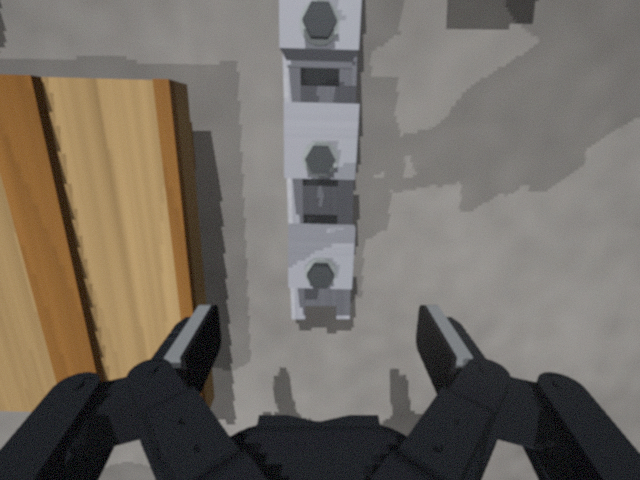

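Call:
step_arm(targets=[0.15, 0.35, -2, 0, 0, 0.005, 0.15, 0.35, -4, 0, 0, 0.005, 0.15, 0.35, -5.5, 0, 0, 0.005, 0.15, 0.35, -6.2, 0, 0, 0.005, 0.15, 0.35, -6.2, 0, 0, 0.005, 0.15, 0.35, -6.2, 0, 0, 0.005])

```text
time: 14.1
position: [0.623, -0.1901, 0.0414]
ee_rot: [-3.141, 0.005, 1.585]
ft_force: [-0.2, 0.7, -0.9]
grip_width: 0.0853
```

```bash
python3 st.py
```

```text
time 14.1
position [ 0.623  -0.1901  0.0414]
ee_rot [-3.1414  0.0054  1.5847]
joint_positions [ 0.4296  1.0097 -0.3935  1.5956  0.5731  0.6534 -0.2471]
ft_force [-0.2191  0.7486 -0.853 ]
ft_torque [-0.002   0.0098  0.0117]
grip_width 0.0853
```

Call:
step_arm(targets=[-0.1, 0, -0.2, 0, 0, 0, -0.1, 0, -0.2, 0, 0, 0, -0.1, 0, -0.2, 0, 0, 0, -0.1, 0, -0.2, 0, 0, 0, -0.1, 0, -0.2, 0, 0, 0, -0.1, 0, -0.2, 0, 0, 0, -0.1, 0, -0.2, 0, 0, 0, -0.1, 0, -0.2, 0, 0, 0], hand=255, force=50)

```text
time: 14.9
position: [0.6222, -0.1902, 0.0399]
ee_rot: [3.141, 0.006, 1.585]
ft_force: [-0.8, -0.0, 5.4]
grip_width: 0.0352
```

```bash
python3 st.py
```

```text
time 14.9
position [ 0.6222 -0.1902  0.0399]
ee_rot [3.1413 0.0057 1.5846]
joint_positions [ 0.4292  1.0109 -0.3914  1.5988  0.5751  0.6483 -0.2492]
ft_force [-0.7911 -0.0247  5.3974]
ft_torque [ 0.0064  0.2617 -0.0718]
grip_width 0.0352
```

Call:
step_arm(targets=[0, 0, 0.1, 0, 0, 0, 0, -0.3, 0.1, 0, 0, 0, 0, -0.8, 0.1, 0, 0, 0, 0, -1.4, 0.1, 0, 0, 0, 0, -2.0, 0.1, 0, 0, 0, 0, -2.6, 0.1, 0, 0, 0, 0, -3.2, 0.1, 0, 0, 0, 0.1, -3.8, 0.1, 0, 0, 0, 0.1, -4.4, 0.1, 0, 0, 0, 0.1, -5, 0.1, 0, 0, 0, 0.1, -5.6, 0.1, 0, 0, 0, 0.1, -6.2, 0.1, 0, 0, 0, 0.1, -7, 0.1, 0, 0, 0, 0.1, -7.8, 0.1, 0, 0, 0, 0.1, -8.6, 0.1, 0, 0, 0, 0.1, -9.4, 0.1, 0, 0, 0, 0.1, -9.4, 0.1, 0, 0, 0, 0.1, -9.4, 0.1, 0, 0, 0])

```text
time: 16.7
position: [0.6233, -0.2844, 0.0409]
ee_rot: [3.141, 0.005, 1.584]
ft_force: [0.6, 0.3, -0.6]
grip_width: 0.0352
```

```bash
python3 st.py; python3 - <<'E'
from h import *
snap('wrist','w6')
E
```

```text
time 16.7
position [ 0.6233 -0.2844  0.0409]
ee_rot [3.141  0.0054 1.5841]
joint_positions [ 0.5709  1.0481 -0.4278  1.4802  0.572   0.7376 -0.0833]
ft_force [ 0.5811  0.2786 -0.5869]
ft_torque [ 0.0174 -0.0043  0.045 ]
grip_width 0.0352
```

View pics/w6.png

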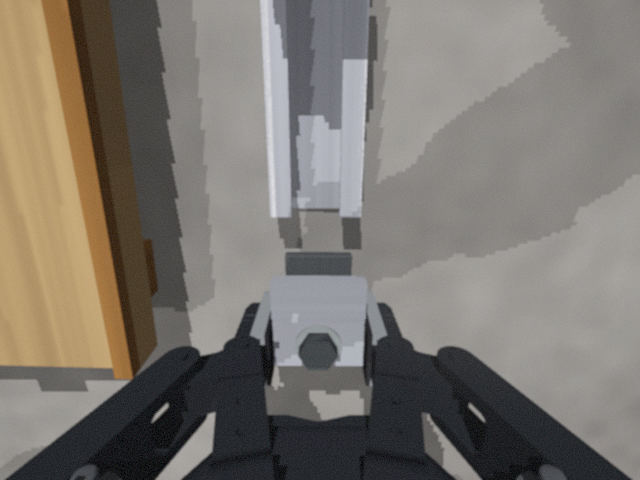

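Call:
step_arm(targets=[0, 0, 3, 0, 0, 0, 0, 0, 6, 0, 0, -0.01, -3, 0.5, 8, 0, 0, -0.033, -7, 1, 8, 0, 0, -0.033, -11, 1.5, 8, 0, 0, -0.033, -15, 2, 8, 0, 0, -0.033, -19, 2.5, 8, 0, 0, -0.033, -20.8, 2.5, 8, 0, 0, -0.033, -20.8, 2.5, 8, 0, 0, -0.033, -20.8, 2.5, 6, 0, 0, -0.033, -20.8, 2.5, 4.5, 0, 0, -0.033, -20.8, 2.5, 4.5, 0, 0, -0.033, -20.8, 2.5, 4.5, 0, 0, -0.033])

```text
time: 18.05
position: [0.4168, -0.2583, 0.086]
ee_rot: [3.14, 0.005, 1.553]
ft_force: [0.1, -0.1, -1.1]
grip_width: 0.0355
```

```bash
python3 st.py; python3 - <<'E'
from h import *
snap('wrist','w7')
E
```

```text
time 18.05
position [ 0.4168 -0.2583  0.086 ]
ee_rot [3.1398 0.0048 1.5531]
joint_positions [ 0.6443  0.8023 -0.3032  2.0886  0.6971  0.3468 -0.2537]
ft_force [ 0.0681 -0.123  -1.0502]
ft_torque [ 0.0002 -0.0112  0.0156]
grip_width 0.0355
```

View pics/w7.png

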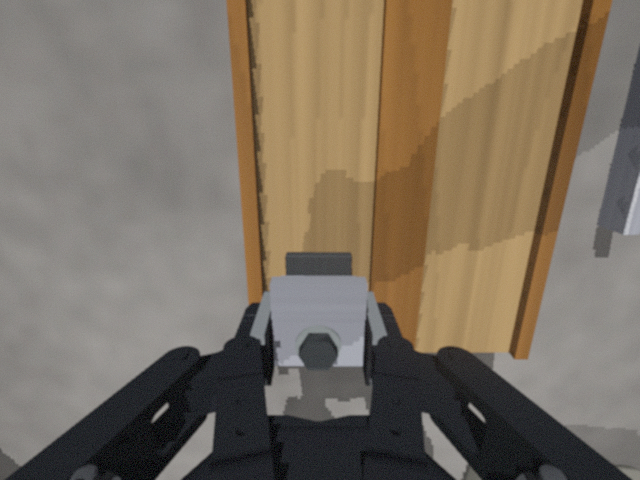

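Call:
step_arm(targets=[-0.1, 0, -0.8, 0, 0, 0, -0.1, 0, -1.1, 0, 0, 0, -0.1, 0, -1.2, 0, 0, 0, -0.1, 0, -1.3, 0, 0, 0, -0.1, 0, -1.4, 0, 0, 0, -0.1, 0, -1.5, 0, 0, 0, -0.1, 0, -1.5, 0, 0, 0, -0.1, 0, -1.5, 0, 0, 0])

```text
time: 18.9
position: [0.4157, -0.2585, 0.0714]
ee_rot: [3.139, 0.005, 1.553]
ft_force: [0.3, -0.2, -1.9]
grip_width: 0.035
```

```bash
python3 st.py
```

```text
time 18.9
position [ 0.4157 -0.2585  0.0714]
ee_rot [3.1393 0.0051 1.5527]
joint_positions [ 0.6222  0.8276 -0.2653  2.0974  0.7216  0.3024 -0.2755]
ft_force [ 0.2908 -0.1634 -1.9416]
ft_torque [-0.0107  0.0117  0.0028]
grip_width 0.035
```

Call:
step_arm(targets=[0, 0, -0.05, 0, 0, 0, 0, 0, -0.1, 0, 0, 0, 0, 0, -0.1, 0, 0, 0, 0, 0, -0.1, 0, 0, 0])

```text
time: 19.3
position: [0.4158, -0.2585, 0.0708]
ee_rot: [3.139, 0.006, 1.553]
ft_force: [-0.8, 0.8, 5.3]
grip_width: 0.0349
```

```bash
python3 st.py|sed -n 2p\;5,6p
```

```text
position [ 0.4158 -0.2585  0.0708]
ft_force [-0.8324  0.7547  5.2723]
ft_torque [0.0323 0.2955 0.0133]
```

Call:
step_arm(targets=[0, 0, 0, 0, 0, 0, 0, 0, 0, 0, 0, 0, 0, 0, 0, 0, 0, 0, 0, 0, 0, 0, 0, 0, 0, 0, 0, 0, 0, 0, 0, 0, 2, 0, 0, 0, 0, 0, 5, 0, 0, 0, 4, 3, 7, 0, 0, 0.03, 8, 6, 7, 0, 0, 0.03, 12, 9, 7, 0, 0, 0.032, 16, 12, 7, 0, 0, 0.032, 20, 13, 6, 0, 0, 0.032, 20.5, 13, 4, 0, 0, 0.032, 20.5, 13, 4, 0, 0, 0.032, 20.5, 13, 4, 0, 0, 0.032], hand=0)

```text
time: 20.8
position: [0.6192, -0.1292, 0.1103]
ee_rot: [-3.141, 0.006, 1.584]
ft_force: [0.3, -0.3, -0.1]
grip_width: 0.0853
```

```bash
python3 st.py; cat > look.py <<'E'
import sys
from h import *
from meas import clamps,rect
f=sys.argv[1]
snap('wrist',f); clamps(f)
E
python3 look.py w8
python3 - <<'E'
from h import *
from meas import *
snap('scene','sc1')
clamps('sc1',.09,.10,.38,.54,-.32,-.08)
E
```

```text
time 20.8
position [ 0.6192 -0.1292  0.1103]
ee_rot [-3.1412  0.0061  1.5843]
joint_positions [ 0.3641  0.8949 -0.4353  1.6377  0.5269  0.7286 -0.315 ]
ft_force [ 0.3099 -0.2732 -0.1128]
ft_torque [-0.0498  0.0119 -0.0021]
grip_width 0.0853
6525 [619.2 -13.6] [42.7 36.2] 88.99 z 0.0574 x [0.6017 0.637 ] y [-0.0347  0.0066]
4301 [620.2 -61.4] [36.1 36.2] 89.01 z 0.0573 x [0.6024 0.638 ] y [-0.079  -0.0437]
3283 [ 621.  -120.4] [37.2 36.1] 88.95 z 0.0572 x [0.603  0.6387] y [-0.1379 -0.102 ]
```

View pics/sc1.png

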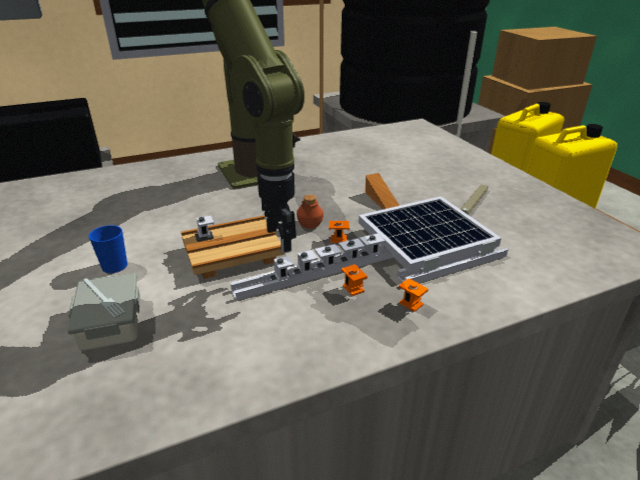

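Clamp 1 stands in the front lane (px 205,228). On to the second.

Call:
step_arm(targets=[0.1, 0.05, -2, 0, 0, 0, 0.1, 0.05, -4, 0, 0, 0, 0.1, 0.05, -6, 0, 0, 0, 0.1, 0.05, -7.1, 0, 0, 0, 0.1, 0.05, -7.1, 0, 0, 0, 0.1, 0.05, -7.1, 0, 0, 0, 0.1, 0.05, -7.1, 0, 0, 0])

```text
time: 21.6
position: [0.6217, -0.1292, 0.0417]
ee_rot: [3.137, 0.006, 1.583]
ft_force: [0.7, -0.2, 0.5]
grip_width: 0.0852
```

Call:
step_arm(targets=[0, 0, 0, 0, 0, 0, 0, 0, 0, 0, 0, 0, 0, 0, 0, 0, 0, 0, 0, 0, 0, 0, 0, 0, 0, 0, 0, 0, 0, 0, 0, 0, 0, 0, 0, 0, 0, 0, 0, 0, 0, 0], hand=255)

```text
time: 22.3
position: [0.6216, -0.1293, 0.0422]
ee_rot: [3.138, 0.007, 1.583]
ft_force: [-0.7, 0.5, 5.9]
grip_width: 0.0349
```

Call:
step_arm(targets=[0, 0, 0.1, 0, 0, 0, 0, -0.5, 0.1, 0, 0, 0, 0, -1.2, 0.1, 0, 0, 0, 0, -2, 0.1, 0, 0, 0, 0.05, -3, 0.1, 0, 0, 0, 0.05, -4, 0.1, 0, 0, 0, 0.05, -5, 0.1, 0, 0, 0, 0.1, -6, 0.1, 0, 0, 0, 0.1, -7, 0.1, 0, 0, 0, 0.1, -8, 0.1, 0, 0, 0, 0.1, -9, 0.1, 0, 0, 0, 0.15, -10, 0.1, 0, 0, 0, 0.15, -11, 0.1, 0, 0, 0, 0.15, -12, 0.1, 0, 0, 0, 0.2, -13, 0.1, 0, 0, 0, 0.2, -14, 0.1, 0, 0, 0, 0.2, -15, 0.1, 0, 0, 0, 0.2, -15.5, 0.1, 0, 0, 0, 0.2, -15.5, 0.1, 0, 0, 0])

```text
time: 24.2
position: [0.6234, -0.2858, 0.0431]
ee_rot: [3.137, 0.008, 1.582]
ft_force: [0.2, -0.2, -2.2]
grip_width: 0.0351
```

```bash
python3 st.py; python3 look.py w9
```

```text
time 24.2
position [ 0.6234 -0.2858  0.0431]
ee_rot [3.1375 0.0076 1.5816]
joint_positions [ 0.5773  1.0458 -0.4375  1.4819  0.5842  0.7399 -0.0938]
ft_force [ 0.1822 -0.1995 -2.1909]
ft_torque [-0.0222  0.0192  0.0169]
grip_width 0.0351
7512 [ 624.1 -276.9] [62.5 38.4] 0.57 z 0.0579 x [0.5957 0.6524] y [-0.2939 -0.2581]
```

View pics/w9.png

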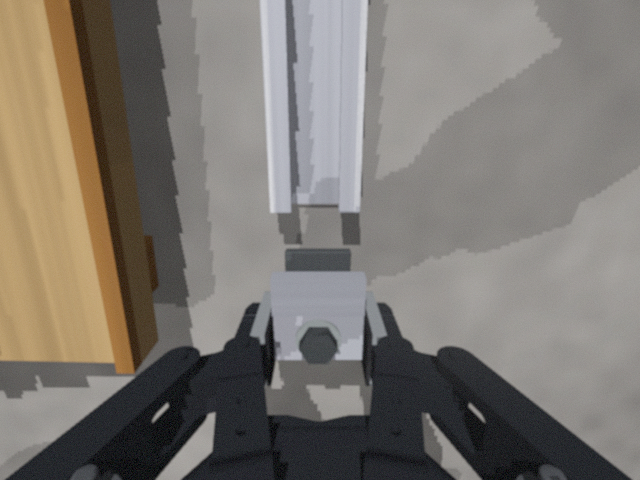

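Call:
step_arm(targets=[0, 0, 3, 0, 0, 0, 0, 0, 6, 0, 0, -0.01, -3, 2, 8, 0, 0, -0.03, -6, 5, 8, 0, 0, -0.03, -10, 8, 8, 0, 0, -0.03, -14, 8.7, 8, 0, 0, -0.03, -18, 8.7, 8, 0, 0, -0.03, -20.7, 8.7, 8, 0, 0, -0.03, -20.7, 8.7, 8, 0, 0, -0.03, -20.7, 8.7, 6, 0, 0, -0.03, -20.7, 8.7, 4.5, 0, 0, -0.03, -20.7, 8.7, 4, 0, 0, -0.03, -20.7, 8.7, 4, 0, 0, -0.03])

```text
time: 25.55
position: [0.4172, -0.1969, 0.0828]
ee_rot: [3.138, 0.006, 1.554]
ft_force: [0.6, -0.0, -1.9]
grip_width: 0.0353
```

```bash
python3 st.py
```

```text
time 25.55
position [ 0.4172 -0.1969  0.0828]
ee_rot [3.1375 0.0062 1.5541]
joint_positions [ 0.4788  0.7887 -0.2277  2.1784  0.7462  0.2452 -0.4299]
ft_force [ 0.5582 -0.0036 -1.8702]
ft_torque [0.0194 0.0444 0.0166]
grip_width 0.0353
```

Call:
step_arm(targets=[0, -0.15, -0.5, 0, 0, 0, 0, -0.15, -0.7, 0, 0, 0, 0, -0.15, -0.8, 0, 0, 0, 0, -0.15, -0.9, 0, 0, 0, 0, -0.15, -0.95, 0, 0, 0, 0, -0.15, -1.0, 0, 0, 0, 0, -0.15, -1.0, 0, 0, 0])

```text
time: 26.25
position: [0.4173, -0.1984, 0.0731]
ee_rot: [3.137, 0.006, 1.554]
ft_force: [-0.1, 0.9, 2.7]
grip_width: 0.0352
```

```bash
python3 st.py
```

```text
time 26.25
position [ 0.4173 -0.1984  0.0731]
ee_rot [3.1372 0.0064 1.5541]
joint_positions [ 0.4633  0.8079 -0.1981  2.1811  0.7624  0.2144 -0.4412]
ft_force [-0.083   0.8547  2.7188]
ft_torque [ 0.0628  0.0917 -0.0766]
grip_width 0.0352
```

Call:
step_arm(targets=[0, 0, 0, 0, 0, 0, 0, 0, 0, 0, 0, 0, 0, 0, 0, 0, 0, 0, 0, 0, 0, 0, 0, 0, 0, 0, 0, 0, 0, 0, 0, 0, 2, 0, 0, 0, 0, 0, 5, 0, 0, 0, 4, 3, 7, 0.006, 0.004, 0.03, 8, 6, 7, 0.006, 0.004, 0.03, 12, 9, 7, 0.006, 0.004, 0.03, 16, 12, 7, 0.006, 0.004, 0.03, 20, 12.9, 6, 0.006, 0.004, 0.03, 20.3, 12.9, 4, 0.006, 0.004, 0.03, 20.3, 12.9, 4, 0.006, 0.004, 0.03, 20.3, 12.9, 4, 0.006, 0.004, 0.03], hand=0)

```text
time: 27.75
position: [0.6187, -0.0701, 0.1126]
ee_rot: [-3.139, 0.001, 1.584]
ft_force: [0.8, -0.1, 0.1]
grip_width: 0.0856
```

```bash
python3 st.py; python3 look.py w10
python3 - <<'E'
from h import *
snap('side','s3')
cv2.imwrite('pics/s3z.png',cv2.resize(cv2.imread('pics/s3.png')[150:320,180:500],None,fx=2.4,fy=2.4))
E
```

```text
time 27.75
position [ 0.6187 -0.0701  0.1126]
ee_rot [-3.1390e+00  1.2000e-03  1.5838e+00]
joint_positions [ 0.2813  0.8843 -0.4468  1.6648  0.5337  0.7196 -0.4197]
ft_force [ 0.7709 -0.1135  0.0753]
ft_torque [-0.0144  0.0212 -0.0063]
grip_width 0.0856
5928 [618.4  47.9] [40.  36.1] 88.92 z 0.0574 x [0.6009 0.6361] y [0.0282 0.0669]
5989 [619.5  -9. ] [52.2 35.7] 89.01 z 0.0573 x [0.602 0.637] y [-0.0343  0.0167]
3176 [620.2 -61.5] [37.2 36. ] 88.88 z 0.0572 x [0.6027 0.6379] y [-0.0789 -0.0432]
```

View pics/s3z.png

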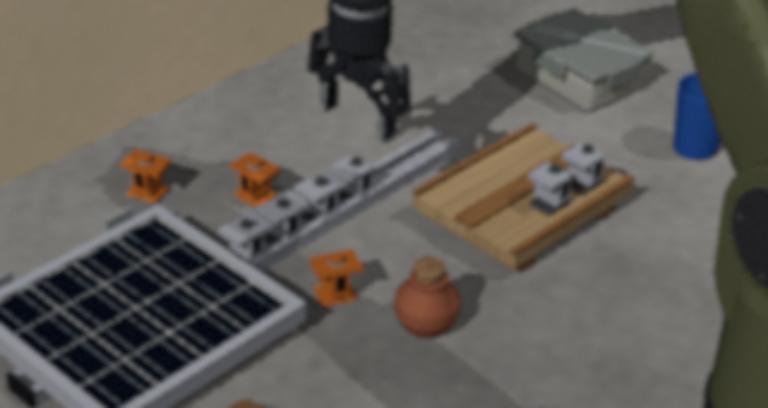

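Two ends are standing side by side. Third clamp.

Call:
step_arm(targets=[0.05, 0.05, -2, 0, 0, 0, 0.05, 0.05, -4, 0, 0, 0, 0.05, 0.05, -6, 0, 0, 0, 0.05, 0.05, -7.3, 0, 0, 0, 0.05, 0.05, -7.3, 0, 0, 0, 0.05, 0.05, -7.3, 0, 0, 0, 0.05, 0.05, -7.3, 0, 0, 0])

```text
time: 28.55
position: [0.6208, -0.0698, 0.042]
ee_rot: [3.14, 0.001, 1.583]
ft_force: [0.3, -0.5, 0.4]
grip_width: 0.0854
```

Call:
step_arm(targets=[0, 0, 0, 0, 0, 0, 0, 0, 0, 0, 0, 0, 0, 0, 0, 0, 0, 0, 0, 0, 0, 0, 0, 0, 0, 0, 0, 0, 0, 0, 0, 0, 0, 0, 0, 0, 0, 0, 0, 0, 0, 0], hand=255)

```text
time: 29.25
position: [0.6207, -0.0699, 0.0425]
ee_rot: [3.14, 0.001, 1.583]
ft_force: [-1.1, -1.2, 5.2]
grip_width: 0.035
```

```bash
python3 st.py
```

```text
time 29.25
position [ 0.6207 -0.0699  0.0425]
ee_rot [3.1396e+00 1.3000e-03 1.5830e+00]
joint_positions [ 0.2475  0.9831 -0.3846  1.6845  0.5967  0.5918 -0.4739]
ft_force [-1.0604 -1.1929  5.164 ]
ft_torque [-0.0563  0.3513 -0.0537]
grip_width 0.035
```

Call:
step_arm(targets=[0, 0, 0.1, 0, 0, 0, 0, -0.6, 0.1, 0, 0, 0, 0, -1.6, 0.1, 0, 0, 0, 0.05, -2.8, 0.1, 0, 0, 0, 0.05, -4, 0.1, 0, 0, 0, 0.05, -5.2, 0.1, 0, 0, 0, 0.1, -6.5, 0.1, 0, 0, 0, 0.1, -7.8, 0.1, 0, 0, 0, 0.1, -9, 0.1, 0, 0, 0, 0.15, -10.4, 0.1, 0, 0, 0, 0.15, -11.8, 0.1, 0, 0, 0, 0.15, -13.2, 0.1, 0, 0, 0, 0.2, -14.6, 0.1, 0, 0, 0, 0.2, -16, 0.1, 0, 0, 0, 0.2, -17.4, 0.1, 0, 0, 0, 0.25, -18.8, 0.1, 0, 0, 0, 0.25, -20.2, 0.1, 0, 0, 0, 0.25, -21.5, 0.1, 0, 0, 0, 0.25, -21.5, 0.1, 0, 0, 0, 0.25, -21.5, 0.1, 0, 0, 0])

```text
time: 31.25
position: [0.6232, -0.2847, 0.0434]
ee_rot: [3.14, 0.001, 1.583]
ft_force: [-0.4, -0.0, -1.4]
grip_width: 0.0353
```

```bash
python3 st.py; python3 look.py w11
```

```text
time 31.25
position [ 0.6232 -0.2847  0.0434]
ee_rot [3.1395e+00 6.0000e-04 1.5825e+00]
joint_positions [ 0.5903  1.0506 -0.4628  1.4778  0.6006  0.755  -0.1029]
ft_force [-0.4356 -0.0278 -1.3824]
ft_torque [0.0168 0.0123 0.0473]
grip_width 0.0353
7501 [ 623.9 -276. ] [62.5 37.6] 0.22 z 0.0579 x [0.5956 0.6524] y [-0.2936 -0.2576]
```

View pics/w11.png

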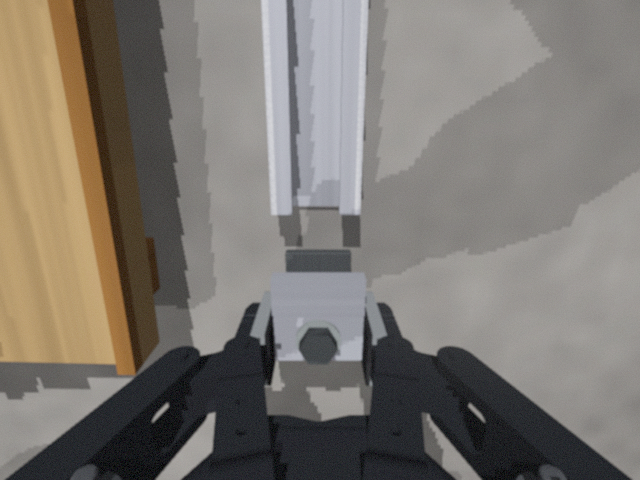

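Call:
step_arm(targets=[0, 0, 3, 0, 0, 0, 0, 1, 6, 0, 0, -0.01, -2, 4, 8, 0, 0, -0.03, -5, 7.5, 8, 0, 0, -0.03, -8, 11, 8, 0, 0, -0.03, -11, 14.5, 8, 0, 0, -0.03, -15, 14.6, 8, 0, 0, -0.03, -19, 14.6, 8, 0, 0, -0.03, -20.5, 14.6, 8, 0, 0, -0.03, -20.5, 14.6, 8, 0, 0, -0.03, -20.5, 14.6, 6, 0, 0, -0.03, -20.5, 14.6, 4, 0, 0, -0.03, -20.5, 14.6, 4, 0, 0, -0.03, -20.5, 14.6, 4, 0, 0, -0.03])

```text
time: 32.7
position: [0.4198, -0.137, 0.0835]
ee_rot: [3.138, -0.0, 1.555]
ft_force: [-0.1, 0.6, -1.8]
grip_width: 0.0354
```

```bash
python3 st.py; python3 look.py w12
```

```text
time 32.7
position [ 0.4198 -0.137   0.0835]
ee_rot [ 3.1384e+00 -3.0000e-04  1.5553e+00]
joint_positions [ 0.3307  0.7785 -0.1914  2.2335  0.7803  0.1898 -0.5926]
ft_force [-0.1307  0.5819 -1.7662]
ft_torque [-0.0256  0.009   0.016 ]
grip_width 0.0354
```

View pics/w12.png

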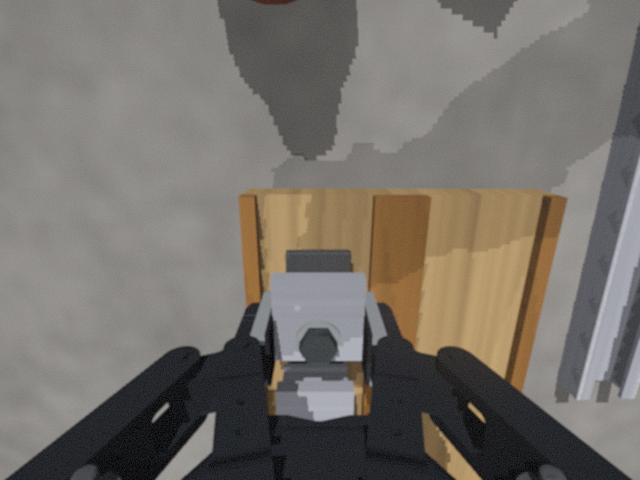

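Call:
step_arm(targets=[-0.15, -0.15, -0.5, 0, 0, 0, -0.15, -0.15, -0.7, 0, 0, 0, -0.15, -0.15, -0.8, 0, 0, 0, -0.15, -0.15, -0.9, 0, 0, 0, -0.15, -0.15, -0.95, 0, 0, 0, -0.15, -0.15, -1.0, 0, 0, 0, -0.15, -0.15, -1.0, 0, 0, 0])

```text
time: 33.45
position: [0.4182, -0.1387, 0.0739]
ee_rot: [3.138, -0.0, 1.555]
ft_force: [-0.7, 0.2, -1.8]
grip_width: 0.0352
```

```bash
python3 st.py
```

```text
time 33.45
position [ 0.4182 -0.1387  0.0739]
ee_rot [ 3.1377e+00 -3.0000e-04  1.5548e+00]
joint_positions [ 0.3093  0.7984 -0.1498  2.2416  0.8005  0.1481 -0.6062]
ft_force [-0.6918  0.2241 -1.7515]
ft_torque [-0.0348  0.07   -0.0348]
grip_width 0.0352
```

Call:
step_arm(targets=[0, 0, -0.05, 0, 0, 0, 0, 0, -0.1, 0, 0, 0, 0, 0, -0.1, 0, 0, 0])

```text
time: 33.75
position: [0.4182, -0.1388, 0.0734]
ee_rot: [3.137, 0.0, 1.555]
ft_force: [-0.6, 0.6, 7.2]
grip_width: 0.0353
```

```bash
python3 st.py | sed -n 2p\;5p
```

```text
position [ 0.4182 -0.1388  0.0734]
ft_force [-0.637   0.557   7.1715]
```

Call:
step_arm(targets=[0, 0, 0, 0, 0, 0, 0, 0, 0, 0, 0, 0, 0, 0, 0, 0, 0, 0, 0, 0, 0, 0, 0, 0, 0, 0, 0, 0, 0, 0, 0, 0, 2, 0, 0, 0, 0, 0, 5, 0, 0, 0, 4, 2, 7, 0, 0.004, 0.03, 8, 5, 7, 0, 0.004, 0.03, 12, 8, 7, 0, 0.004, 0.03, 16, 11, 7, 0, 0.004, 0.03, 20, 13, 6, 0, 0.004, 0.03, 20, 13, 4, 0, 0.004, 0.03, 20, 13, 4, 0, 0.004, 0.03, 20, 13, 4, 0, 0.004, 0.03], hand=0)

```text
time: 35.25
position: [0.6168, -0.0097, 0.1129]
ee_rot: [-3.139, 0.001, 1.585]
ft_force: [-0.0, -0.5, 0.2]
grip_width: 0.0853
```

```bash
python3 st.py; python3 look.py w13
python3 - <<'E'
from h import *
snap('side','s4')
cv2.imwrite('pics/s4z.png',cv2.resize(cv2.imread('pics/s4.png')[150:320,180:500],None,fx=2.4,fy=2.4))
E
```

```text
time 35.25
position [ 0.6168 -0.0097  0.1129]
ee_rot [-3.1390e+00  1.3000e-03  1.5845e+00]
joint_positions [ 0.1954  0.8812 -0.4658  1.6827  0.5575  0.7164 -0.541 ]
ft_force [-0.0094 -0.5067  0.1617]
ft_torque [-0.0024  0.0355 -0.0061]
grip_width 0.0853
6459 [617.7 106.9] [42.9 36.2] 88.97 z 0.0573 x [0.5998 0.6354] y [0.0856 0.1274]
6077 [618.7  54. ] [52.2 35.7] 89.1 z 0.0573 x [0.601  0.6362] y [0.0287 0.0797]
4570 [619.4  -8.8] [52.8 36.1] 88.76 z 0.0572 x [0.6017 0.637 ] y [-0.0344  0.0173]
```

View pics/s4z.png

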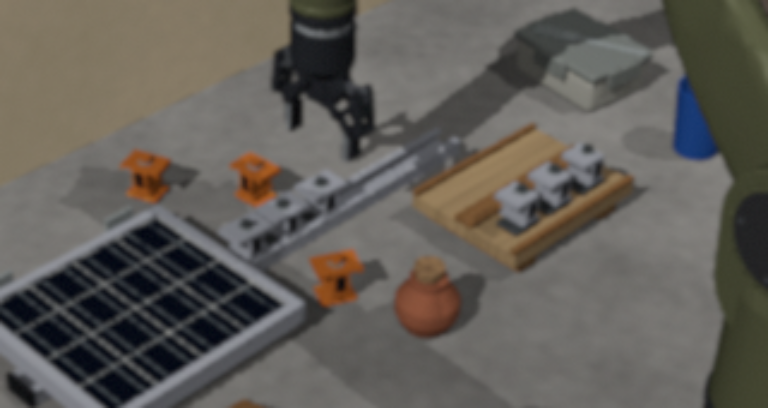

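Call:
step_arm(targets=[0.15, 0.05, -2, 0, 0, 0, 0.15, 0.05, -4, 0, 0, 0, 0.15, 0.05, -6, 0, 0, 0, 0.15, 0.05, -7.4, 0, 0, 0, 0.15, 0.05, -7.4, 0, 0, 0, 0.15, 0.05, -7.4, 0, 0, 0, 0.15, 0.05, -7.4, 0, 0, 0])

```text
time: 36.05
position: [0.62, -0.0092, 0.0413]
ee_rot: [3.139, 0.001, 1.584]
ft_force: [-0.9, -0.1, 0.0]
grip_width: 0.0855
```

Call:
step_arm(targets=[0, 0, 0, 0, 0, 0, 0, 0, 0, 0, 0, 0, 0, 0, 0, 0, 0, 0, 0, 0, 0, 0, 0, 0, 0, 0, 0, 0, 0, 0, 0, 0, 0, 0, 0, 0, 0, 0, 0, 0, 0, 0], hand=255)

```text
time: 36.75
position: [0.62, -0.0093, 0.0417]
ee_rot: [3.139, 0.001, 1.584]
ft_force: [-1.7, -0.7, 6.4]
grip_width: 0.0353
```

```bash
python3 st.py
```

```text
time 36.75
position [ 0.62   -0.0093  0.0417]
ee_rot [3.1394e+00 9.0000e-04 1.5837e+00]
joint_positions [ 0.1591  0.9827 -0.3997  1.6991  0.625   0.5884 -0.5979]
ft_force [-1.7263 -0.7303  6.4208]
ft_torque [-0.1118  0.3676 -0.0425]
grip_width 0.0353
```

Call:
step_arm(targets=[0, 0, 0.1, 0, 0, 0, 0, -0.6, 0.1, 0, 0, 0, 0, -2, 0.1, 0, 0, 0, 0.05, -3.6, 0.1, 0, 0, 0, 0.05, -5.2, 0.1, 0, 0, 0, 0.1, -6.8, 0.1, 0, 0, 0, 0.1, -8.4, 0.1, 0, 0, 0, 0.15, -10, 0.1, 0, 0, 0, 0.15, -11.6, 0.1, 0, 0, 0, 0.15, -13.2, 0.1, 0, 0, 0, 0.2, -14.8, 0.1, 0, 0, 0, 0.2, -16.4, 0.1, 0, 0, 0, 0.25, -18, 0.1, 0, 0, 0, 0.25, -19.6, 0.1, 0, 0, 0, 0.25, -21.2, 0.1, 0, 0, 0, 0.3, -22.8, 0.1, 0, 0, 0, 0.3, -24.4, 0.1, 0, 0, 0, 0.3, -26, 0.1, 0, 0, 0, 0.3, -27.5, 0.1, 0, 0, 0, 0.3, -27.5, 0.1, 0, 0, 0])

```text
time: 38.75
position: [0.6222, -0.2886, 0.0424]
ee_rot: [3.14, 0.004, 1.579]
ft_force: [0.6, -0.5, -0.9]
grip_width: 0.0354
```

```bash
python3 st.py; python3 look.py w14
```

```text
time 38.75
position [ 0.6222 -0.2886  0.0424]
ee_rot [3.1397 0.0037 1.5794]
joint_positions [ 0.6071  1.0571 -0.4894  1.4759  0.6353  0.7676 -0.1267]
ft_force [ 0.6377 -0.5084 -0.8812]
ft_torque [ 0.0148  0.0472 -0.0277]
grip_width 0.0354
10262 [ 622.9 -287.9] [54.1 62.3] 89.5 z 0.0578 x [0.5956 0.6505] y [-0.3134 -0.2616]
```

View pics/w14.png

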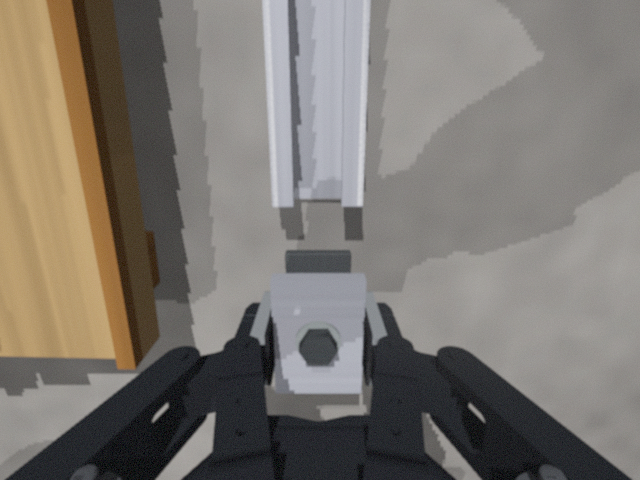

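Call:
step_arm(targets=[0, 0, 3, 0, 0, 0, 0, 0, 6, 0, 0, -0.01, -3, 1, 8, 0, 0, -0.027, -6, 2, 8, 0, 0, -0.027, -9, 2.8, 8, 0, 0, -0.027, -11.8, 2.8, 8, 0, 0, -0.027, -11.8, 2.8, 6, 0, 0, -0.027, -11.8, 2.8, 4.2, 0, 0, -0.027, -11.8, 2.8, 4.2, 0, 0, -0.027, -11.8, 2.8, 4.2, 0, 0, -0.027])

```text
time: 39.8
position: [0.505, -0.2569, 0.0848]
ee_rot: [3.139, 0.001, 1.556]
ft_force: [0.3, 0.3, -0.8]
grip_width: 0.0351
```

```bash
python3 st.py; python3 look.py w15
```

```text
time 39.8
position [ 0.505  -0.2569  0.0848]
ee_rot [3.1394e+00 7.0000e-04 1.5558e+00]
joint_positions [ 0.6514  0.8772 -0.4532  1.8559  0.679   0.5656 -0.2627]
ft_force [ 0.349   0.2982 -0.7751]
ft_torque [-0.0116 -0.0452  0.0129]
grip_width 0.0351
```

View pics/w15.png

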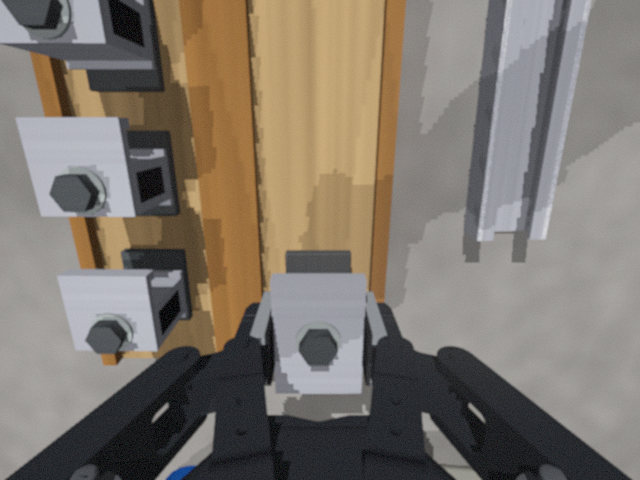

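Call:
step_arm(targets=[-0.1, -0.3, -0.5, 0, 0, -0.004, -0.1, -0.3, -0.8, 0, 0, -0.004, -0.1, -0.3, -0.9, 0, 0, -0.004, -0.1, -0.3, -1.0, 0, 0, -0.004, -0.1, -0.3, -1.1, 0, 0, -0.004, -0.1, -0.3, -1.15, 0, 0, -0.004, -0.1, -0.3, -1.2, 0, 0, -0.004, -0.1, -0.3, -1.2, 0, 0, -0.004])

```text
time: 40.65
position: [0.5044, -0.2602, 0.0732]
ee_rot: [3.138, 0.001, 1.551]
ft_force: [-0.2, 0.2, -1.8]
grip_width: 0.0352
```

```bash
python3 st.py
```

```text
time 40.65
position [ 0.5044 -0.2602  0.0732]
ee_rot [3.1384e+00 1.1000e-03 1.5514e+00]
joint_positions [ 0.6476  0.8948 -0.4367  1.858   0.6937  0.5421 -0.2736]
ft_force [-0.2399  0.2054 -1.82  ]
ft_torque [ 0.0263 -0.0005 -0.0027]
grip_width 0.0352
```

Call:
step_arm(targets=[-0.05, 0, -0.05, 0, 0, 0, -0.05, 0, -0.1, 0, 0, 0, -0.05, 0, -0.1, 0, 0, 0])

```text
time: 40.95
position: [0.5041, -0.2602, 0.0727]
ee_rot: [3.138, 0.001, 1.551]
ft_force: [-0.6, 0.4, 4.4]
grip_width: 0.0346
```

```bash
python3 st.py | sed -n 2p\;5p
```

```text
position [ 0.5041 -0.2602  0.0727]
ft_force [-0.6138  0.3772  4.3955]
```

Call:
step_arm(targets=[0, 0, 0, 0, 0, 0, 0, 0, 0, 0, 0, 0, 0, 0, 0, 0, 0, 0, 0, 0, 0, 0, 0, 0, 0, 0, 0, 0, 0, 0, 0, 0, 2, 0, 0, 0, 0, 0, 5, 0, 0, 0, 2, 3, 7, 0, 0.003, 0.03, 4, 7, 7, 0, 0.003, 0.033, 6, 11, 7, 0, 0.003, 0.033, 8, 15, 7, 0, 0.003, 0.033, 10, 19, 7, 0, 0.003, 0.033, 11.4, 23, 7, 0, 0.003, 0.033, 11.4, 27, 6, 0, 0.003, 0.033, 11.4, 31.4, 5, 0, 0.003, 0.033, 11.4, 31.4, 4, 0, 0.003, 0.033, 11.4, 31.4, 4, 0, 0.003, 0.033, 11.4, 31.4, 4, 0, 0.003, 0.033], hand=0)

```text
time: 42.75
position: [0.618, 0.0521, 0.1125]
ee_rot: [-3.141, 0.003, 1.583]
ft_force: [-0.2, -0.0, 0.1]
grip_width: 0.0855
```

```bash
python3 st.py; python3 look.py w16
python3 - <<'E'
from h import *
snap('side','s5')
cv2.imwrite('pics/s5z.png',cv2.resize(cv2.imread('pics/s5.png')[150:320,180:500],None,fx=2.4,fy=2.4))
E
```

```text
time 42.75
position [0.618  0.0521 0.1125]
ee_rot [-3.1415  0.0032  1.583 ]
joint_positions [ 0.0961  0.8851 -0.4697  1.6745  0.5641  0.7218 -0.6463]
ft_force [-0.1621 -0.0371  0.0784]
ft_torque [0.0466 0.0574 0.0033]
grip_width 0.0855
5959 [617.9 111.3] [52.3 35.8] 88.92 z 0.0573 x [0.6003 0.6355] y [0.086  0.1371]
4554 [617.1  52.4] [36.1 52.9] 0.75 z 0.0572 x [0.5994 0.6347] y [0.0269 0.0784]
```

View pics/s5z.png

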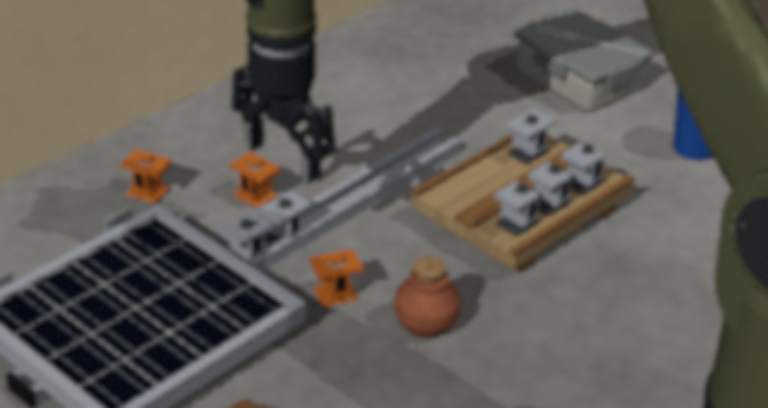

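Call:
step_arm(targets=[-0.1, 0, -2, 0, 0, 0, -0.1, 0, -4, 0, 0, 0, -0.1, 0, -6, 0, 0, 0, -0.1, 0, -7.3, 0, 0, 0, -0.1, 0, -7.3, 0, 0, 0, -0.1, 0, -7.3, 0, 0, 0, -0.1, 0, -7.3, 0, 0, 0])

```text
time: 43.55
position: [0.6184, 0.0517, 0.0412]
ee_rot: [3.138, 0.002, 1.581]
ft_force: [-0.2, 1.3, -0.4]
grip_width: 0.0853
```

Call:
step_arm(targets=[0, 0, 0, 0, 0, 0, 0, 0, 0, 0, 0, 0, 0, 0, 0, 0, 0, 0, 0, 0, 0, 0, 0, 0, 0, 0, 0, 0, 0, 0, 0, 0, 0, 0, 0, 0, 0, 0, 0, 0, 0, 0], hand=255)

```text
time: 44.25
position: [0.6185, 0.0517, 0.0417]
ee_rot: [3.138, 0.002, 1.581]
ft_force: [-0.8, 0.4, 5.0]
grip_width: 0.0353
```

```bash
python3 st.py
```

```text
time 44.25
position [0.6185 0.0517 0.0417]
ee_rot [3.1380e+00 2.3000e-03 1.5812e+00]
joint_positions [ 0.0615  0.9835 -0.4029  1.6982  0.6325  0.5905 -0.7058]
ft_force [-0.8274  0.3671  4.9839]
ft_torque [-0.0089  0.3332  0.031 ]
grip_width 0.0353
```

Call:
step_arm(targets=[0, 0, 0.1, 0, 0, 0, 0, -0.8, 0.1, 0, 0, 0, 0, -2.4, 0.1, 0, 0, 0, 0.05, -4.2, 0.1, 0, 0, 0, 0.05, -6.2, 0.1, 0, 0, 0, 0.1, -8.2, 0.1, 0, 0, 0, 0.1, -10.2, 0.1, 0, 0, 0, 0.15, -12.2, 0.1, 0, 0, 0, 0.2, -14.2, 0.1, 0, 0, 0, 0.2, -16.2, 0.1, 0, 0, 0, 0.25, -18.2, 0.1, 0, 0, 0, 0.25, -20.2, 0.1, 0, 0, 0, 0.3, -22.2, 0.1, 0, 0, 0, 0.3, -24.2, 0.1, 0, 0, 0, 0.35, -26.2, 0.1, 0, 0, 0, 0.35, -28.2, 0.1, 0, 0, 0, 0.4, -30.2, 0.1, 0, 0, 0, 0.4, -32.2, 0.1, 0, 0, 0, 0.4, -33.5, 0.1, 0, 0, 0, 0.4, -33.5, 0.1, 0, 0, 0])

```text
time: 46.25
position: [0.6208, -0.2879, 0.0419]
ee_rot: [3.14, 0.005, 1.576]
ft_force: [-0.8, -0.5, -1.8]
grip_width: 0.0351
```

```bash
python3 st.py; python3 look.py w17
```

```text
time 46.25
position [ 0.6208 -0.2879  0.0419]
ee_rot [3.1396 0.0051 1.576 ]
joint_positions [ 0.6132  1.0586 -0.5026  1.482   0.6545  0.7695 -0.1467]
ft_force [-0.777  -0.4602 -1.774 ]
ft_torque [-0.0448  0.0177 -0.019 ]
grip_width 0.0351
10283 [ 621.5 -287.1] [62.7 53.4] 0.64 z 0.0573 x [0.594  0.6491] y [-0.3125 -0.261 ]
```

View pics/w17.png

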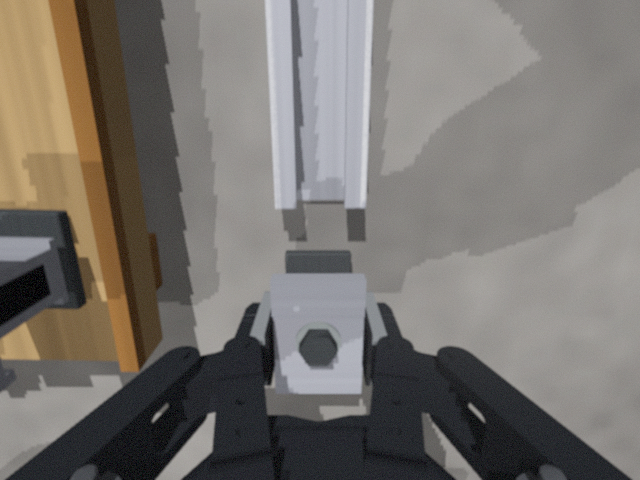

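Call:
step_arm(targets=[0, 0, 3, 0, 0, 0, 0, 1, 6, 0, 0, -0.01, 0, 4, 8, 0, 0, -0.024, -1, 7, 8, 0, 0, -0.024, -4, 8.5, 8, 0, 0, -0.024, -7, 8.5, 8, 0, 0, -0.024, -11, 8.5, 8, 0, 0, -0.024, -11.6, 8.5, 8, 0, 0, -0.024, -11.6, 8.5, 6, 0, 0, -0.024, -11.6, 8.5, 4.2, 0, 0, -0.024, -11.6, 8.5, 4.2, 0, 0, -0.024, -11.6, 8.5, 4.2, 0, 0, -0.024])

```text
time: 47.5
position: [0.5057, -0.1988, 0.0844]
ee_rot: [3.139, 0.002, 1.556]
ft_force: [0.7, -0.4, -1.1]
grip_width: 0.0348
```

```bash
python3 st.py; python3 look.py w18
```

```text
time 47.5
position [ 0.5057 -0.1988  0.0844]
ee_rot [3.1392e+00 1.9000e-03 1.5561e+00]
joint_positions [ 0.5471  0.8575 -0.4372  1.9273  0.7134  0.5134 -0.4095]
ft_force [ 0.7304 -0.4022 -1.1359]
ft_torque [ 0.0084 -0.0676 -0.0281]
grip_width 0.0348
```

View pics/w18.png

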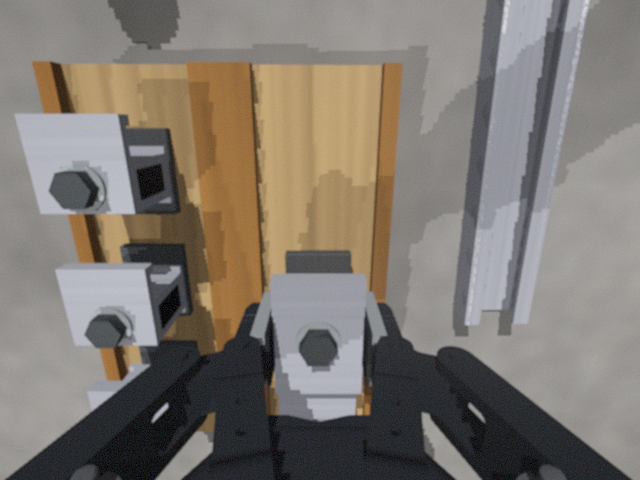

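Call:
step_arm(targets=[-0.05, -0.2, -0.5, 0, 0, -0.004, -0.05, -0.2, -0.8, 0, 0, -0.004, -0.05, -0.2, -0.9, 0, 0, -0.004, -0.05, -0.2, -1.0, 0, 0, -0.004, -0.05, -0.2, -1.1, 0, 0, -0.004, -0.05, -0.2, -1.15, 0, 0, -0.004, -0.05, -0.2, -1.2, 0, 0, -0.004, -0.05, -0.2, -1.2, 0, 0, -0.004])

```text
time: 48.35
position: [0.5056, -0.2011, 0.0727]
ee_rot: [3.138, 0.002, 1.552]
ft_force: [-0.4, -0.1, -1.6]
grip_width: 0.0353
```

```bash
python3 st.py
```

```text
time 48.35
position [ 0.5056 -0.2011  0.0727]
ee_rot [3.1381e+00 2.2000e-03 1.5517e+00]
joint_positions [ 0.5394  0.8754 -0.4173  1.9303  0.7303  0.4875 -0.4244]
ft_force [-0.377  -0.1416 -1.6103]
ft_torque [0.0026 0.0033 0.0155]
grip_width 0.0353
```

Call:
step_arm(targets=[0, 0, -0.05, 0, 0, 0, 0, 0, -0.1, 0, 0, 0, 0, 0, -0.1, 0, 0, 0])

```text
time: 48.65
position: [0.5056, -0.2011, 0.0726]
ee_rot: [3.138, 0.003, 1.552]
ft_force: [-1.4, 0.3, 7.6]
grip_width: 0.035
```

```bash
python3 st.py | sed -n 2p\;5p
```

```text
position [ 0.5056 -0.2011  0.0726]
ft_force [-1.3724  0.326   7.5797]
```

Call:
step_arm(targets=[0, 0, 0, 0, 0, 0, 0, 0, 0, 0, 0, 0, 0, 0, 0, 0, 0, 0, 0, 0, 0, 0, 0, 0, 0, 0, 0, 0, 0, 0, 0, 0, 2, 0, 0, 0, 0, 0, 5, 0, 0, 0, 2, 3, 7, 0, 0.003, 0.03, 4, 7, 7, 0, 0.003, 0.032, 6, 11, 7, 0, 0.003, 0.032, 8, 15, 7, 0, 0.003, 0.032, 10, 19, 7, 0, 0.003, 0.032, 11.2, 23, 7, 0, 0.003, 0.032, 11.2, 27, 6, 0, 0.003, 0.032, 11.2, 31.3, 5, 0, 0.003, 0.032, 11.2, 31.3, 4, 0, 0.003, 0.032, 11.2, 31.3, 4, 0, 0.003, 0.032, 11.2, 31.3, 4, 0, 0.003, 0.032], hand=0)

```text
time: 50.45
position: [0.6176, 0.1101, 0.1123]
ee_rot: [3.142, 0.005, 1.582]
ft_force: [-0.7, -1.5, 0.1]
grip_width: 0.0858
```

```bash
python3 st.py; python3 look.py w19
python3 - <<'E'
from h import *
snap('side','s6')
cv2.imwrite('pics/s6z.png',cv2.resize(cv2.imread('pics/s6.png')[150:320,180:500],None,fx=2.4,fy=2.4))
E
```

```text
time 50.45
position [0.6176 0.1101 0.1123]
ee_rot [3.1415 0.0048 1.5823]
joint_positions [ 0.0069  0.8946 -0.4805  1.6507  0.5704  0.7418 -0.7392]
ft_force [-0.6642 -1.475   0.0527]
ft_torque [-0.0266  0.0684 -0.0311]
grip_width 0.0858
4622 [617.7 111.4] [53. 36.] 88.99 z 0.0572 x [0.5999 0.6355] y [0.086  0.1377]
```

View pics/s6z.png

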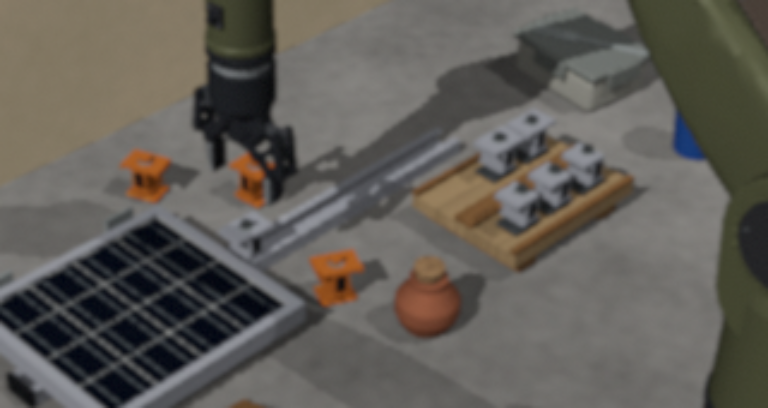

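View pics/w19.png

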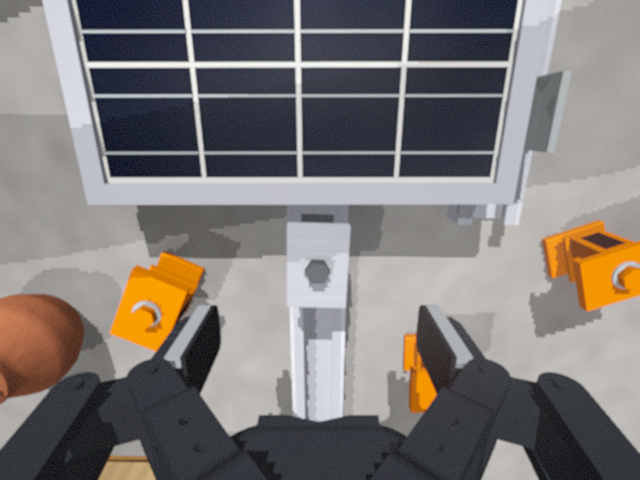

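Call:
step_arm(targets=[0, 0.1, -2, 0, 0, 0, 0, 0.1, -4, 0, 0, 0, 0, 0.1, -6, 0, 0, 0, 0, 0.1, -7.2, 0, 0, 0, 0, 0.1, -7.2, 0, 0, 0, 0, 0.1, -7.2, 0, 0, 0, 0, 0.1, -7.2, 0, 0, 0], hand=70)

```text
time: 51.25
position: [0.619, 0.1109, 0.0421]
ee_rot: [3.138, 0.003, 1.581]
ft_force: [0.7, 0.6, -0.6]
grip_width: 0.0617
```

Call:
step_arm(targets=[0, 0, 0, 0, 0, 0, 0, 0, 0, 0, 0, 0, 0, 0, 0, 0, 0, 0, 0, 0, 0, 0, 0, 0, 0, 0, 0, 0, 0, 0, 0, 0, 0, 0, 0, 0, 0, 0, 0, 0, 0, 0], hand=255)

```text
time: 51.95
position: [0.6187, 0.111, 0.0431]
ee_rot: [3.138, 0.004, 1.581]
ft_force: [-2.5, -1.9, 5.2]
grip_width: 0.0352
```

```bash
python3 st.py
```

```text
time 51.95
position [0.6187 0.111  0.0431]
ee_rot [3.1385 0.0039 1.5808]
joint_positions [-0.0266  0.9904 -0.4185  1.6711  0.6356  0.6183 -0.7963]
ft_force [-2.5026 -1.936   5.2371]
ft_torque [-0.1699  0.4685 -0.0258]
grip_width 0.0352
```

Call:
step_arm(targets=[0, 0, 0.1, 0, 0, 0, 0, -1, 0.1, 0, 0, 0, 0, -3, 0.1, 0, 0, 0, 0.05, -5.4, 0.1, 0, 0, 0, 0.05, -7.8, 0.1, 0, 0, 0, 0.1, -10.2, 0.1, 0, 0, 0, 0.15, -12.6, 0.1, 0, 0, 0, 0.2, -15, 0.1, 0, 0, 0, 0.2, -17.4, 0.1, 0, 0, 0, 0.25, -19.8, 0.1, 0, 0, 0, 0.3, -22.2, 0.1, 0, 0, 0, 0.3, -24.6, 0.1, 0, 0, 0, 0.35, -27, 0.1, 0, 0, 0, 0.35, -29.4, 0.1, 0, 0, 0, 0.4, -31.8, 0.1, 0, 0, 0, 0.4, -34.2, 0.1, 0, 0, 0, 0.45, -36.6, 0.1, 0, 0, 0, 0.45, -38.6, 0.1, 0, 0, 0, 0.45, -39.5, 0.1, 0, 0, 0, 0.45, -39.5, 0.1, 0, 0, 0])

```text
time: 53.95
position: [0.6221, -0.2866, 0.0436]
ee_rot: [3.139, 0.005, 1.577]
ft_force: [0.0, -0.0, -1.9]
grip_width: 0.035
```

```bash
python3 st.py; python3 look.py w20
```

```text
time 53.95
position [ 0.6221 -0.2866  0.0436]
ee_rot [3.1393 0.0053 1.5774]
joint_positions [ 0.6192  1.0602 -0.5211  1.4792  0.6712  0.7815 -0.1591]
ft_force [ 0.0167 -0.     -1.8969]
ft_torque [0.0124 0.0399 0.0096]
grip_width 0.035
10049 [ 623.  -286.1] [62.4 53.9] 0.7 z 0.0576 x [0.5953 0.6503] y [-0.3112 -0.2596]
```

View pics/w20.png

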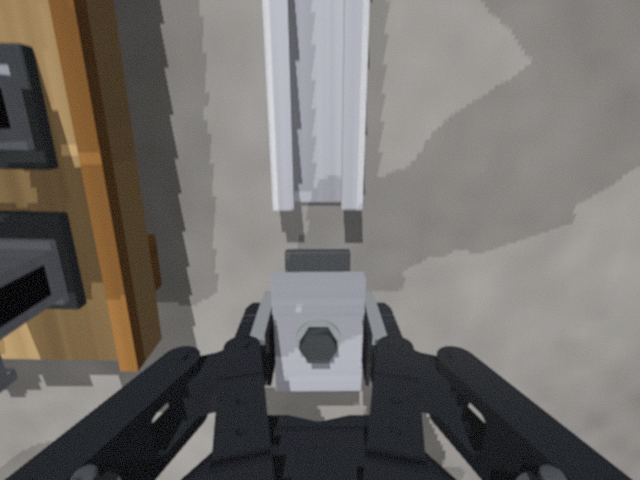

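Call:
step_arm(targets=[0, 0, 3, 0, 0, 0, 0, 1, 6, 0, 0, -0.01, 0, 4, 8, 0, 0, -0.024, 0, 8, 8, 0, 0, -0.024, -2, 12, 8, 0, 0, -0.024, -5, 14.4, 8, 0, 0, -0.024, -9, 14.4, 8, 0, 0, -0.024, -11.6, 14.4, 8, 0, 0, -0.024, -11.6, 14.4, 8, 0, 0, -0.024, -11.6, 14.4, 6, 0, 0, -0.024, -11.6, 14.4, 4.2, 0, 0, -0.024, -11.6, 14.4, 4.2, 0, 0, -0.024, -11.6, 14.4, 4.2, 0, 0, -0.024])

```text
time: 55.3
position: [0.5072, -0.139, 0.0861]
ee_rot: [3.139, 0.003, 1.557]
ft_force: [0.4, -1.4, -2.1]
grip_width: 0.0353
```

```bash
python3 st.py; python3 look.py w21
```

```text
time 55.3
position [ 0.5072 -0.139   0.0861]
ee_rot [3.1386e+00 2.6000e-03 1.5575e+00]
joint_positions [ 0.4346  0.8404 -0.428   1.9798  0.7422  0.4786 -0.5564]
ft_force [ 0.4099 -1.3619 -2.1118]
ft_torque [-0.0646  0.0021  0.0226]
grip_width 0.0353
```

View pics/w21.png

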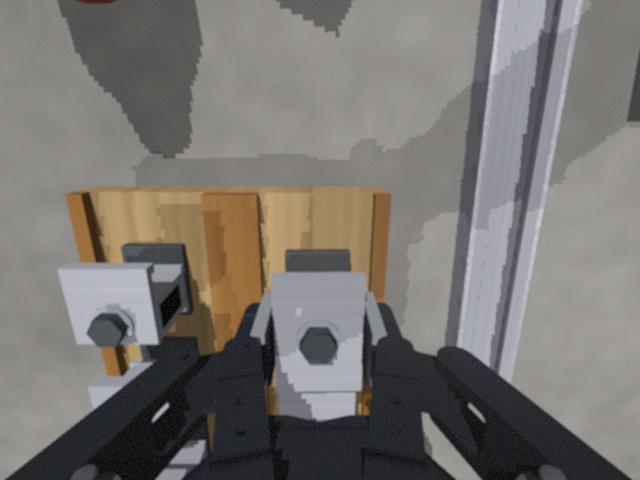

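Call:
step_arm(targets=[-0.1, -0.1, -0.5, 0, 0, -0.005, -0.1, -0.1, -0.8, 0, 0, -0.005, -0.1, -0.1, -0.9, 0, 0, -0.005, -0.1, -0.1, -1.0, 0, 0, -0.005, -0.1, -0.1, -1.1, 0, 0, -0.005, -0.1, -0.1, -1.2, 0, 0, -0.005, -0.1, -0.1, -1.2, 0, 0, -0.005])

```text
time: 56.05
position: [0.5064, -0.1402, 0.0744]
ee_rot: [3.138, 0.003, 1.552]
ft_force: [0.2, -0.3, -1.5]
grip_width: 0.035
```

```bash
python3 st.py
```

```text
time 56.05
position [ 0.5064 -0.1402  0.0744]
ee_rot [3.1378e+00 2.8000e-03 1.5520e+00]
joint_positions [ 0.4225  0.858  -0.4033  1.9862  0.7619  0.4481 -0.5773]
ft_force [ 0.1614 -0.2701 -1.47  ]
ft_torque [-0.0454  0.041   0.0081]
grip_width 0.035
```

Call:
step_arm(targets=[0, 0, -0.05, 0, 0, 0, 0, 0, -0.1, 0, 0, 0, 0, 0, -0.1, 0, 0, 0])

```text
time: 56.35
position: [0.5065, -0.1402, 0.0741]
ee_rot: [3.137, 0.003, 1.552]
ft_force: [-2.5, 0.5, 5.5]
grip_width: 0.0349
```

```bash
python3 st.py | sed -n 2p\;5p
```

```text
position [ 0.5065 -0.1402  0.0741]
ft_force [-2.5256  0.5485  5.4601]
```

Call:
step_arm(targets=[0, 0, 0, 0, 0, 0, 0, 0, 0, 0, 0, 0, 0, 0, 0, 0, 0, 0, 0, 0, 0, 0, 0, 0, 0, 0, 0, 0, 0, 0, 0, 0, 2, 0, 0, 0, 0, 0, 5, 0, 0, 0, 0, 0, 9, 0, 0, 0, 0, 0, 13, 0, 0, 0, -1, -3, 17, 0, 0, 0, -2, -6, 20, 0, 0, 0, -4, -10, 23, 0, 0, 0, -4, -13, 25, 0, 0, 0, -4, -13, 25, 0, 0, 0, -4, -13, 25, 0, 0, 0], hand=0)

```text
time: 57.85
position: [0.4661, -0.2709, 0.3241]
ee_rot: [3.137, 0.003, 1.55]
ft_force: [0.1, -0.0, -1.1]
grip_width: 0.0857
```

```bash
python3 st.py; python3 - <<'E'
from h import *
from meas import *
snap('wrist','w22');snap('side','s7');snap('scene','sc7')
clamps('w22',.085,.0985,.38,.55,-.34,-.08)
W=cloud(load('w22'));x,y,z=W[...,0],W[...,1],W[...,2]
k=(z>.0995)&(z<.106)&(x>.38)&(x<.55)&(y<-.05)&(y>-.35)
n,l,s,c=cv2.connectedComponentsWithStats(k.astype(np.uint8))
a=-.0195;c0=np.array([.461,-.1998])
for i in range(1,n):
    if s[i,4]>8:
        m=W[l==i].mean(0); d=m[:2]-c0; print('bolt',m.round(4),'shelf frame mm',(1000*np.array([d[0]*np.cos(a)+d[1]*np.sin(a),-d[0]*np.sin(a)+d[1]*np.cos(a)])).round(1))
E
python3 pan.py s8
```

```text
time 57.85
position [ 0.4661 -0.2709  0.3241]
ee_rot [3.1369 0.0033 1.5499]
joint_positions [ 8.8060e-01  5.4670e-01 -7.2150e-01  1.7033e+00  4.1140e-01  1.0428e+00
  8.0000e-04]
ft_force [ 0.0577 -0.0245 -1.0591]
ft_torque [ 0.0662  0.0467 -0.0576]
grip_width 0.0857
1586 [ 419.6 -129.8] [36.1 36.2] 89.13 z 0.0886 x [0.402  0.4375] y [-0.1477 -0.1122]
2188 [ 507.4 -139.3] [51.4 36.1] 88.74 z 0.0885 x [0.49  0.525] y [-0.1648 -0.1141]
1320 [ 418.5 -188.7] [34.9 36.2] 88.91 z 0.0885 x [0.4009 0.4363] y [-0.2062 -0.1713]
1864 [ 506.7 -200.7] [51.3 36.3] 88.74 z 0.0884 x [0.4889 0.5244] y [-0.2262 -0.1752]
1145 [ 417.2 -250.4] [36.2 36.2] 88.42 z 0.0885 x [0.3997 0.4353] y [-0.2682 -0.2324]
1598 [ 505.3 -259.2] [52.1 35.7] 89.53 z 0.0884 x [0.4875 0.5227] y [-0.2848 -0.2335]
0.487 386 [0.0216]
0.55 233 [0.0423]
0.6 223 [0.0424]
0.65 203 [0.0423]
0.7 200 [0.0425]
```

View pics/w22.png

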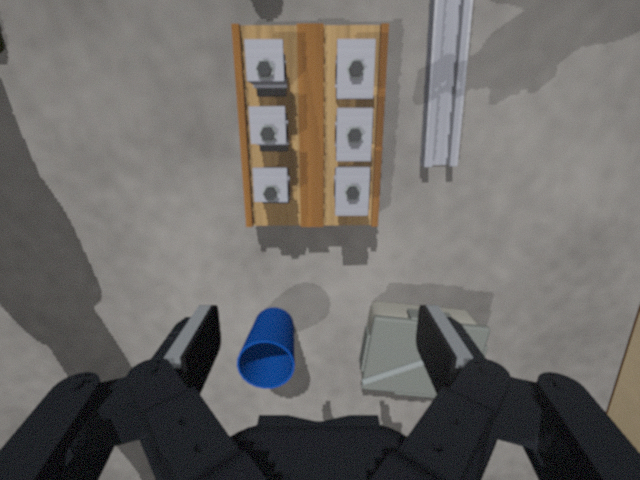

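View pics/sc7.png

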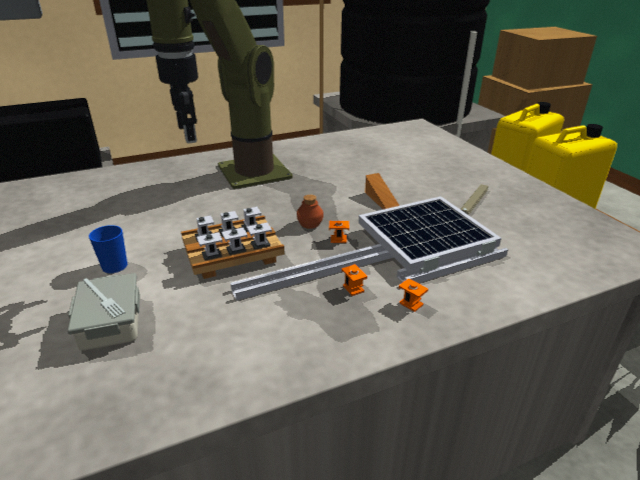

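View pics/s7.png

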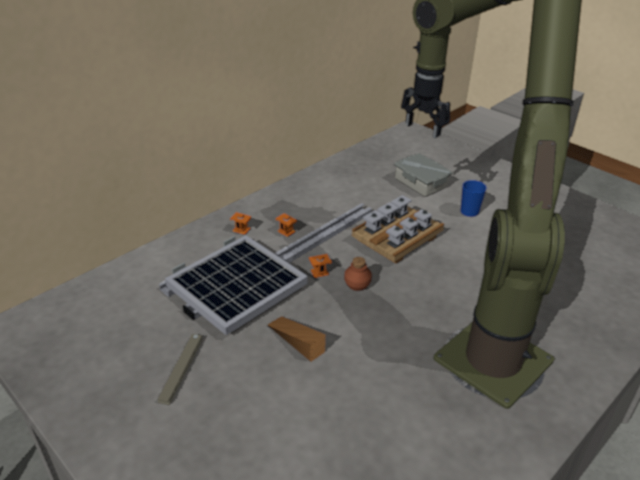

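```bash
python3 - <<'E'
from h import *
W=cloud(load('w22'));x,y,z=W[...,0],W[...,1],W[...,2]
for lo,hi in [(.37,.40),(.43,.49),(.52,.56)]:
    k=(z>.0445)&(z<.0495)&(x>lo)&(x<hi)&(y>-.30)&(y<-.1)
    P=W[k]; p=np.polyfit(P[:,1],P[:,0],1); print(p,[np.polyval(p,v).round(4) for v in (-.26,-.2,-.14)], len(P))
k=(z>.044)&(z<.05)&(x>.455)&(x<.468)&(y>-.36)&(y<-.05); print(np.percentile(y[k],[.5,99.5]))
# wedge & panel from side
z2=load('s7');W=cloud(z2);hsv=cv2.cvtColor(z2['im'],cv2.COLOR_RGB2HSV)
x,y,z=W[...,0],W[...,1],W[...,2]
k=(hsv[...,1]>110)&(y>.26)&(y<.33)&(x>.25)&(x<.5)&(z>.003);print('wedge',np.percentile(W[k],[1,99],axis=0).round(4))
k=(hsv[...,1]<80)&(y>.18)&(y<.4)&(x<.52)&(z>.03)&(z<.06);print('panel',np.percentile(W[k],[1,99],axis=0).round(4))
E
```

```text
[0.01836335 0.38787129] [np.float64(0.3831), np.float64(0.3842), np.float64(0.3853)] 1377
[0.01615707 0.46449247] [np.float64(0.4603), np.float64(0.4613), np.float64(0.4622)] 4613
[0.01898935 0.54352097] [np.float64(0.5386), np.float64(0.5397), np.float64(0.5409)] 1362
[-0.30848758 -0.09030694]
wedge [[0.2862 0.2663 0.004 ]
 [0.4428 0.3139 0.0596]]
panel [[0.4737 0.1834 0.0309]
 [0.5192 0.3981 0.0502]]
```

```bash
python3 -c "
from h import *
print(workorder.sign_off()); print(manip.get_state()['time'])"
```

```text
the job is handed in; nothing more can be done
None
the job is handed in; nothing more can be done
```

The solar mount is taken down and the job is handed in at about 58 s of the 210 s. I found no failed checks before handing in, but the sign-off reports no verdict.

- **Wedge and panel:** I drew the wedge out slowly. The panel reads level at about 42 mm from front to back. The wedge lies flat in front of it, with its tip about 25–30 mm short of the panel's front edge.
- **Clamps:** All six were on the rail. I slid each one off the open end, and no wrist force reading passed 8 N.
    - The three end clamps stand in the front lane and the three mid clamps in the back lane, about 60 mm apart.
    - In the last wrist picture they stood upright and square to within about a degree. The middle clamp of each row, the one I compared, was within about 1 mm of the lane's centre line.
- **Left alone:** The robot never touched the lunch box, cup, pot, fan or the three orange look-alikes. I judged this by eye in the camera views and did not measure it.
- **Disagreement:** The clamp positions in the last wrist picture came out about 1 mm off my placing targets. The shelf shifted by about 0.5–1 mm in the same picture, and the calibration is only good to about 2 mm. One mid clamp also read about 1.6 mm off its earlier position while still on the rail, and I picked it up at the new reading.

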